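# Load, clamp and close the tube-block shaker

## Task

Set up the bench shaker for a run: open the toggle clamp that you find closed, put every tube block that is on the bench into a nest of the tray, and lock both clamps fully home so that their spindles hold the blocks. Then lift the clear guard out of its rack and hang it by both knuckles on the two hinge pins, fully down and standing across the front of the shaker, and only when everything is in place press the start button. Do not let the guard fall over and do not disturb the other things on the bench.

Things in the scene. Friction and masses are not known exactly. Their poses are not given: they have to be found in the camera images.
- shaker: Fixed pale grey housing, deck 60 mm high; its x runs back (-78 to 130 mm), y left (-205 to 146), z up; origin on the table, in line with the middle of the nests. Dark tray with a row of four nests, two steel toggle clamps behind them, console at the -y end, hinge post at the front +y corner. A sill 48 mm high (x -102 to -74) runs along the front under the guard. Yaw up to 0.15 rad.
- nest0 (a point): Centre of the floor of the nest at the -y end, 66 mm above the table (axes as the shaker's; shaker frame x -35, y -90). Each nest is a pocket 57 mm along x by 41 mm along y between aluminium walls 16 mm high, cut down to 6 mm for the fingers over the middle 33 mm of its two sides (at its y faces); pitch 60 mm. Any block may go in any nest, either way round along x.
- nest1 (a point): Second nest (y -30); one clamp, at y -60 or y 60, serves each pair of nests.
- nest2 (a point): Third nest (y 30).
- nest3 (a point): Fourth nest, at the +y end (y 90).
- handle1 (a joint): Handle of one toggle clamp (clamp 1), hinged along the shaker's y: 0 = locked (upright), 1.15 rad = thrown right back (to the shaker's +x), clamp open. One clamp is found locked, the other open; which place is which varies. Over-centre: dead centre at 0.06; only right home at 0 is it locked. Left below 0.95 it drops; beyond 1.0 it falls open and stays. Takes up to 5 N at the grip.
- handle2 (a joint): Handle of the other clamp (clamp 2), just the same. Each handle ends in a black grip, a round bar 18 mm thick, from 41 to 104 mm from the handle's hinge axis, which runs along y at x 54.5, z 148 mm in the shaker's frame; the handle is in its arm's middle plane, y 60 or -60. A handle pinched from above creeps in the pads as it turns.
- arm1: Clamp 1's hold-down arm; origin on its hinge axis (along y; shaker frame x 35, z 128 mm, y 60 or -60). Its cross bar (84 x 16 x 12 mm) lies 70 mm along its own -x: locked, over two nests, its two rubber-tipped sprung spindles (16 mm thick) reaching down to 105 mm, so no block can go in; each presses about 6 N on a block. The handle drives it: level when locked, 18 deg back from upright when open.
- arm2: Clamp 2's hold-down arm, the same.
- block0: Tube block: aluminium, pale lid with six tube caps, 50 (x) x 34 (y) x 42 mm high, about 150 g, standing on the bench at the robot's right. Origin at the centre of its underside. May be absent.
- block1: Tube block like block0. May be absent.
- block2: Tube block like block0. May be absent.
- block3: Tube block like block0. May be absent.
- guard: Lift-off guard: clear panel in an aluminium frame, 10 mm thick (x), 210 wide (y -105 to 105), 115 high, about 220 g; grip it by its top edge. Origin: centre of its bottom edge, z up. Starts upright at the left in a fixed white slotted rack (8 mm base, fins to 37 mm). Hung and closed, its axes agree with the shaker's and its origin is at x -85, y 0, z 50 mm in the shaker's frame.
- knuckle_low (a point): Centre of the lower mouth of the guard's lower knuckle (guard frame y 117, z 12 mm). The two knuckles, on the guard's +y edge, are upright steel rings 20 mm outside and 11.4 mm inside diameter, 18 mm high, 75 mm apart (the upper at z 87), greased.
- pin_low (a point): Foot of the lower hinge pin, 62 mm above the table (shaker frame x -85, y 117), on the tongue where the lower knuckle rests. The other pin is 75 mm above it on the same axis; both upright, 8 mm thick, 20 mm high, top 6 mm tapered. The tongues (18 mm along x) come from a post at +y, 16 mm away: bring the guard in level from the front, knuckles above the pins, then straight down.
- start (a joint): Round grey start button, 24 mm wide, the rear one of the two round controls on the console at the shaker's -y end (shaker frame x 45, y -169; the front one is a pointer knob, not used): 0 = up, 0.006 m = fully down, springs back; pressed at 0.004 (about 4 N from above).
- start_top (a point): Centre of the button's top face, about 80 mm above the table.
- pot0: Specimen pot with a red lid, 47 mm wide, 56 mm high; not to be disturbed.
- pot1: Another such pot.
- pot2: Another such pot, on the left.
- slide_box: Blue slide box, 98 x 38 x 34 mm; not to be disturbed.
- jar: Glass jar with a metal cap, 68 mm wide, 95 mm high; not to be disturbed.
Mind the look-alikes: they are no part of the job. There is more than one size of the guard; the job needs the larger.

How it is judged:
By the outcome, as a careful person would: the job done as asked, in the order asked, and still so for the second after the job is handed in, with the robot touching nothing.
Of block0, block1, block2, block3 only 3 to 4 are there at a start; the rules pass over those that are not, and their reading is None.
At some moment in a run one of block0, block1, block2, block3 may be knocked a few centimetres aside while the robot is not near it.
It also fails if it takes over 210 s, if anything falls off the work surface, if the arm or the gripper's body presses on something with over 40 N, if the wrist force passes 120 N, or if a joint passes its speed limit or range.

## Robot

A 7-joint arm with a two-finger parallel gripper is mounted at the origin on the work surface. World frame = base frame: x ahead of the robot, y to its left, z up, the work surface at z = 0. Lengths are in m, angles in rad, forces in N, time in s.
With the tool pointing down it reaches from about 0.4 to 0.85 m from the base axis. Payload 4.5 kg.
Tool frame: the origin (TCP) lies midway between the tips of the shut fingers; the grasp point (between the pads) lies arm.grip_depth behind it (arm.grip_depth is the distance from the TCP to the grasp point, in m); z points along the fingers, y is the line along which they close (so a half turn about z gives the same grasp; the last joint's range is limited). The gripper opens to 85 mm and grips with 20 to 120 N. Pads are 22 mm wide; open, the fingers measure 114 mm over their backs; the gripper's body (76 mm by 85 mm) begins 54 mm behind the grasp point. The pads swing forward as they close: fully open they stand 13 mm farther back than shut.
Start: joints at [1.241, 0.689, -0.195, 1.565, 0.157, 0.902, -0.215], TCP at [0.222, -0.584, 0.231] pointing down, gripper open.
Joint ranges: [-3.01, 3.01], [-0.46, 2.08], [-1.47, 1.51], [0.13, 2.56], [-1, 4.14], [0.04, 2.09], [-2.66, 2.66]. Speed limits (rad/s): [2.57, 2.57, 3.14, 3.14, 3.14, 3.14, 3.14].

## Interface

Orientations are given as a 3x3 rotation matrix whose columns are the frame's x, y, z axes.
In Python, from rig import arm gives the robot as it stands.
- The arm moves only by the tool move_arm, never from a script. Its argument "rows" is a list that holds one entry, the list of rows, each a list of 6 numbers: the shift along the tool's x, y, z in m, then the turn, a rotation vector about the tool's x, y, z in rad. A call has exactly 8 rows; each row is the pose to reach, as a shift and turn from the pose commanded when the call began, along the tool's axes at that moment; what a row does not reach only later rows make up. A row lasts 1/8 s, in which the tool goes at most 62.5 mm and 10.7 degrees, less where a joint would pass 70% of its speed; a pose out of reach is approached as far as the arm can. A call with a gripper value outside its range is refused whole. "grip" is the finger opening in m, from 0 to 0.0854, set as the call begins (left out, the last holds). The fingers move at their own pace and stop on an object; the grip force is fixed at half the most. Time passes only in rows, so rows that repeat a pose let the fingers close, or fill a call up. It gives the time, the measured TCP pose, the force, the opening and the grip force at its end, in the units of the state.
- arm.get_obs(): the state, without advancing time (a new reading comes with each control period).
- arm.read_camera(name): name is "scene" or "side" or "wrist"; returns the picture (384x512x3 uint8, red, green, blue); there is no depth.
- arm.camera_params(name): a dict with "vertical_fov" (degrees; the focal length in pixels is half the picture's height over the tangent of half this angle, whatever the lens; pixels are square), "cx", "cy" (the principal point, pixels), "pose" (4x4, takes a point from camera to world coordinates); the wrist camera has in their place "hand_eye" (4x4, takes a point from camera to tool coordinates, whose origin is the TCP and whose axes are the flange's). Camera axes: x right, y down, z forward; pixel columns grow to the right and rows downward; lengths in m; the calibration is good to about 2 mm. The wrist camera is an equidistant fisheye: a pixel r from the principal point sees the ray r / f radians off the axis. A picture is of the moment at which its call begins: read the wrist's pose just before it. camera_params takes no time and is no camera call.
- arm.close_job(): hands the job in; it is judged then, once.
Trained networks look in the newest picture that a camera, given by its name, has taken for a name from the list of things; names that differ only in an ending like _2 or _b are one class to them, and where a whole thing is asked for, a point or a joint stands for the part that bears it (a point fixed in the world has none). Each returns a list of dicts, best first, with "confidence" (0 to 1); they miss things now and then, are a little off and sometimes report something else, mostly with a low value. They report only what shows in the picture. A call takes as long as a camera call. They do not tell look-alikes from the thing itself.
- arm.spot_in(name, camera): "location" ([x, y, z] in m, in world coordinates, good to about 4 mm: the middle of the surface that is visible of it).
- arm.landmark_of(name, camera): "location" ([x, y, z] in m, in world coordinates, good to about 4 mm: a listed point, or the origin of a listed thing).
The state is a dict: "time_s": time; "joint_pos": joint angles; "joint_velocities": joint speeds; "joint_efforts": joint torques, N m; "tcp_pos": TCP position; "tool_rot": TCP orientation; "contact_force": force on the tool from outside, world axes, zero at the start; "torque": the same for the moment, N m; "opening": finger opening in m; "gripper_force": force on a finger pad.
Only numpy, scipy, OpenCV 4.12 (cv2) and the standard library are available. Lean on these libraries where they do the work, as an engineer would, in place of code of your own. Each camera call takes 0.05 s, during which the arm holds its last target. There are 200 camera calls.

## Working session

There is one attempt and no reset: what is moved stays moved. The work goes in short steps, Python scripts to look and compute and a tool call to move; the robot and the scene stay as the last step left them, time stands still between calls to the robot, and variables do not carry over. Pictures are saved under pics/ and viewed, at most 20 in all, crops included, and the job is handed in when it is done.

Besides the shell and the picture viewer there is one more tool, called after "Call:" in YAML: its name, and indented under it one key for each argument. move_arm: Moves the arm, as the interface text tells. Its arguments: {"type":"object","properties":{"rows":{"type":"array","items":{"type":"array","items":{"type":"array","items":{"type":"number"}}}},"grip":{"type":"number"}},"required":["rows"]}

```bash
mkdir -p pics; ls; python3 - <<'E'
from rig import arm
import cv2,numpy as np
a=arm.read_camera("scene");b=arm.read_camera("side")
cv2.imwrite("pics/scene.png",a[:,:,::-1]);cv2.imwrite("pics/side.png",b[:,:,::-1])
o=arm.get_obs();print(o['time_s'],o['tcp_pos'],o['tool_rot'],arm.grip_depth,o['opening'])
for c in("scene","side"):
  p=arm.camera_params(c);print(c,p)
  for n in["nest0","nest1","nest2","nest3","pin_low","start_top","guard","knuckle_low","arm1","arm2","block0","jar","slide_box","pot0"]:
    r=arm.landmark_of(n,c)
    print(n,[(np.round(q['location'],3).tolist(),round(q['confidence'],2)) for q in r[:6]])
E
```

```text
pics
0.1 [ 0.22215949 -0.58353883  0.23055264] [[ 9.34510806e-01  3.55934058e-01 -7.07114004e-04]
 [ 3.55934744e-01 -9.34509513e-01  1.55849571e-03]
 [-1.06083061e-04 -1.70811752e-03 -9.99998536e-01]] 0.0187 0.08554030012422503
scene {'vertical_fov': 43.09530997565159, 'cx': 259.2914250000481, 'cy': 184.04928102622145, 'pose': array([[-0.62937749,  0.60748095, -0.48461414,  1.27493916],
       [ 0.77703372,  0.50008806, -0.38227024,  0.70972165],
       [ 0.01012786, -0.61715381, -0.78677735,  1.32711861],
       [ 0.        ,  0.        ,  0.        ,  1.        ]])}
nest0 [([0.55, 0.081, 0.064], 0.97), ([0.536, -0.038, 0.065], 0.8), ([0.541, 0.021, 0.069], 0.75), ([0.529, -0.102, 0.069], 0.74), ([0.54, 0.512, 0.022], 0.24), ([0.668, -0.3, -0.002], 0.16)]
nest1 [([0.55, 0.081, 0.064], 0.97), ([0.536, -0.038, 0.065], 0.8), ([0.541, 0.021, 0.069], 0.75), ([0.529, -0.102, 0.069], 0.74), ([0.54, 0.512, 0.022], 0.24), ([0.668, -0.3, -0.002], 0.16)]
nest2 [([0.55, 0.081, 0.064], 0.97), ([0.536, -0.038, 0.065], 0.8), ([0.541, 0.021, 0.069], 0.75), ([0.529, -0.102, 0.069], 0.74), ([0.54, 0.
[... 1670 characters left out ...]
46, 0.074, 0.069], 0.55)]
pin_low [([0.502, 0.107, 0.065], 0.62)]
start_top [([0.6, -0.19, 0.085], 0.48)]
guard [([0.525, 0.654, 0.0], 0.56), ([0.512, 0.399, 0.008], 0.52), ([0.344, -0.257, -0.001], 0.36)]
knuckle_low [([0.54, 0.514, 0.022], 0.75), ([0.605, 0.616, 0.01], 0.59)]
arm1 [([0.535, -0.042, 0.066], 0.57), ([0.604, -0.076, 0.133], 0.54)]
arm2 [([0.535, -0.042, 0.066], 0.57), ([0.604, -0.076, 0.133], 0.54)]
block0 [([0.456, -0.301, 0.004], 0.85), ([0.45, -0.412, -0.004], 0.65), ([0.551, -0.416, 0.006], 0.59)]
jar [([0.642, 0.398, 0.004], 0.67)]
slide_box [([0.663, -0.301, -0.002], 0.97)]
pot0 [([0.343, -0.26, -0.001], 0.75), ([0.658, -0.424, -0.0], 0.63), ([0.665, 0.306, 0.0], 0.61)]
```

View pics/scene.png

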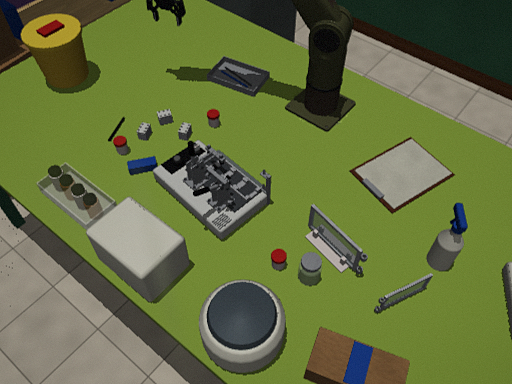

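View pics/side.png

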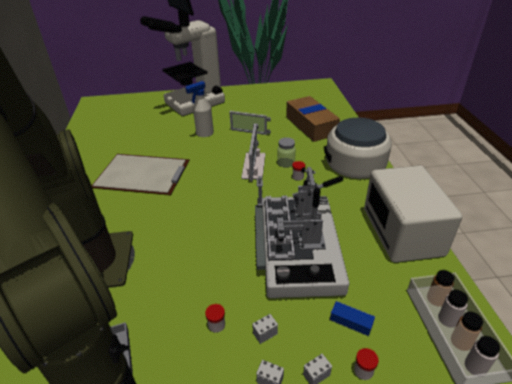

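```bash
cat > h.py <<'E'
import numpy as np,cv2
from rig import arm
from scipy.spatial.transform import Rotation as R
def fit(S,W):
    S=np.array(S)[:,:2];W=np.array(W)[:,:2];s=S.mean(0);w=W.mean(0)
    A=S-s;B=W-w
    y=np.arctan2((A[:,0]*B[:,1]-A[:,1]*B[:,0]).sum(),(A*B).sum())
    c,n=np.cos(y),np.sin(y);M=np.array([[c,-n],[n,c]]);return y,w-M@s,np.abs((S@M.T+w-M@s)-W).max(1)
def rot(y): # tool down, tool x along yaw y
    c,s=np.cos(y),np.sin(y);return np.array([[c,s,0],[s,-c,0],[0,0,-1.]])
def togo(p,y):
    o=arm.get_obs();T=np.array(o['tool_rot']);t=np.array(o['tcp_pos'])
    d=T.T@(np.array(p)-t);r=R.from_matrix(T.T@rot(y)).as_rotvec()
    print('togo',np.round(d,4),np.round(r,4),'t',round(o['time_s'],2),'at',np.round(t,4),'open',round(o['opening'],4),'F',np.round(o['contact_force'],1))
def proj(P,c):
    p=arm.camera_params(c);T=np.linalg.inv(p['pose']);q=T[:3,:3]@np.array(P)+T[:3,3];f=192/np.tan(np.radians(p['vertical_fov']/2));return p['cx']+f*q[0]/q[2],p['cy']+f*q[1]/q[2]
E
python3 - <<'E'
from h import *
S=[(-35,-90),(-35,-30),(-35,30),(-35,90),(-35,-90),(-35,30),(-35,90),(-85,117),(-85,117),(45,-169),(45,-169),(35,-60),(35,60)]
W=[(.529,-.102),(.536,-.038),(.541,.021),(.55,.081),(.529,-.096),(.537,.024),(.546,.074),(.501,.113),(.502,.107),(.599,-.184),(.6,-.19),(.6045,-.075),(.615,.0415)]
y,o,e=fit(np.array(S)/1000,W);print(y,o,e.round(4))
a=cv2.imread("pics/scene.png")[130:245,100:280];b=cv2.imread("pics/side.png")[165:384,190:400]
cv2.imwrite("pics/c1.png",np.hstack([cv2.resize(a,(470,300),interpolation=2),cv2.resize(b,(288,300),interpolation=2)]))
M=np.eye(4);c,s=np.cos(y),np.sin(y)
for yy in(-60,60):
  P=np.array([54.5,yy,225])/1000;print(yy,proj([o[0]+c*P[0]-s*P[1],o[1]+s*P[0]+c*P[1],P[2]],"scene"))
togo([.49,-.38,.28],0)
E
```

```text
-0.1052057823387445 [ 0.57314315 -0.01359132] [0.0026 0.0018 0.0011 0.0022 0.0034 0.0045 0.0056 0.0013 0.0047 0.0024
 0.0036 0.0029 0.0009]
-60 (np.float64(189.74831328909934), np.float64(147.56129966601947))
60 (np.float64(215.99653192526353), np.float64(169.07966646189905))
togo [ 0.3227 -0.0955 -0.0487] [ 1.000e-04 -0.000e+00  3.638e-01] t 1.5 at [ 0.2224 -0.5841  0.2313] open 0.0854 F [-0.1 -0.3 -0.3]
```

View pics/c1.png

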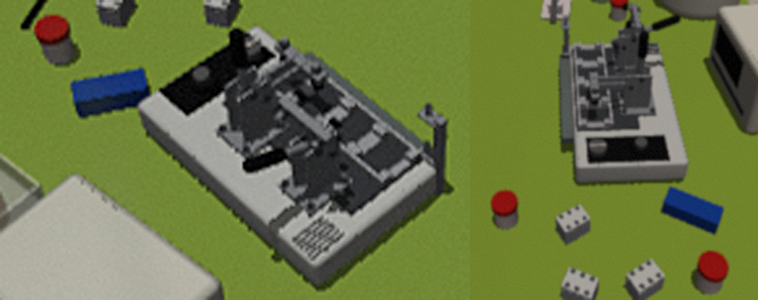

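Call:
move_arm:
  rows:
    - [[0.06,-0.018,-0.015,0,0,0.1],[0.12,-0.036,-0.03,0,0,0.2],[0.18,-0.054,-0.045,0,0,0.3],[0.24,-0.072,-0.06,0,0,0.4],[0.29,-0.086,-0.069,0,0,0.469],[0.323,-0.0955,-0.069,0,0,0.469],[0.323,-0.0955,-0.069,0,0,0.469],[0.323,-0.0955,-0.069,0,0,0.469]]
  grip: 0

```text
time_s: 2.5
tcp_pos: [0.4892, -0.3808, 0.3001]
tool_rot: [[0.994, -0.106, -0.001], [-0.106, -0.994, -0.001], [-0.001, 0.001, -1.0]]
contact_force: [-0.4, 0.5, 0.3]
opening: -0.0002
gripper_force: 0.0
```

```bash
cat >> h.py <<'E'
Y=-0.105;O=np.array([.5731,-.0136])
def s2w(P,o=None,y=None):
    y=Y if y is None else y;o=O if o is None else o
    c,s=np.cos(y),np.sin(y);P=np.array(P)/1000;return np.array([o[0]+c*P[0]-s*P[1],o[1]+s*P[0]+c*P[1],P[2]])
def tcpS():
    t=np.array(arm.get_obs()['tcp_pos']);c,s=np.cos(Y),np.sin(Y);d=t[:2]-O
    return (np.array([c*d[0]+s*d[1],-s*d[0]+c*d[1],t[2]])*1000).round(1)
def wproj(P,T,t):
    p=arm.camera_params("wrist");H=p['hand_eye'];q=T.T@(np.array(P)-t);q=H[:3,:3].T@(q-H[:3,3])
    f=192/np.tan(np.radians(p['vertical_fov']/2));r=np.hypot(q[0],q[1]);k=f*np.arctan2(r,q[2])/r;return p['cx']+k*q[0],p['cy']+k*q[1]
def wray(u,v,z,T,t): # pixel -> world at height z
    p=arm.camera_params("wrist");H=p['hand_eye'];f=192/np.tan(np.radians(p['vertical_fov']/2))
    a=np.array([u-p['cx'],v-p['cy']]);r=np.hypot(*a);th=r/f
    q=np.array([*(a/r*np.sin(th)),np.cos(th)]);c=T@H[:3,3]+t;d=T@H[:3,:3]@q
    return c+d*(z-c[2])/d[2]
E
python3 - <<'E'
from h import *
o=arm.get_obs();T=np.array(o['tool_rot']);t=np.array(o['tcp_pos'])
im=arm.read_camera("wrist");cv2.imwrite("pics/w1.png",im[:,:,::-1])
print(arm.camera_params("wrist"));np.savez("w1",T=T,t=t)
for q in arm.landmark_of("block0","wrist"):print(np.round(q['location'],3),q['confidence'],wproj(q['location'],T,t))
togo(s2w([5,-60,270]),Y);print(tcpS())
E
```

```text
{'vertical_fov': 65.70646984690485, 'cx': 258.2181918582433, 'cy': 189.4410446378001, 'hand_eye': array([[ 9.22443914e-05, -9.44477030e-01, -3.28577435e-01,
         8.51065512e-02],
       [ 9.99999647e-01, -1.87420123e-04,  8.19466986e-04,
        -3.19425993e-04],
       [-8.35549769e-04, -3.28577394e-01,  9.44476679e-01,
        -1.43813508e-01],
       [ 0.00000000e+00,  0.00000000e+00,  0.00000000e+00,
         1.00000000e+00]])}
[ 0.454 -0.297  0.001] 0.98 (np.float64(206.98860000774556), np.float64(174.36077809799303))
[ 0.448 -0.413  0.004] 0.96 (np.float64(281.70579808592197), np.float64(170.54592731233362))
[ 0.556 -0.418 -0.003] 0.67 (np.float64(278.2114085554279), np.float64(99.76405859693318))
[ 0.603 -0.077  0.128] 0.35 (np.float64(21.749228335145915), np.float64(114.01731179748286))
togo [ 0.0495 -0.3149  0.0299] [ 0.001   0.0011 -0.0031] t 2.6 at [ 0.4886 -0.3815  0.3002] open 0.0 F [ 0.1 -0.1  0.6]
[ -45.5 -374.7  300.2]
```

View pics/w1.png

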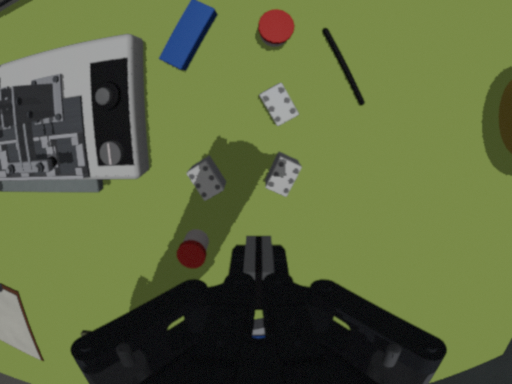

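```bash
cat >> h.py <<'E'
def blocks(fn,T,t,wins,z=.042):
    im=cv2.imread(fn);hsv=cv2.cvtColor(im,cv2.COLOR_BGR2HSV)
    m=((hsv[:,:,1]<60)&(hsv[:,:,2]>85)).astype(np.uint8)*255
    m=cv2.morphologyEx(m,cv2.MORPH_CLOSE,np.ones((5,5)))
    for (u,v,k) in wins:
        w=np.zeros_like(m);w[v-k:v+k,u-k:u+k]=m[v-k:v+k,u-k:u+k]
        c=max(cv2.findContours(w,cv2.RETR_EXTERNAL,cv2.CHAIN_APPROX_NONE)[0],key=cv2.contourArea)
        P=np.array([wray(a,b,z,T,t)[:2] for a,b in c[:,0]]).astype(np.float32)
        (cx,cy),(w_,h_),an=cv2.minAreaRect(P*1000)
        an=np.radians(an if w_>h_ else an+90);an=(an+np.pi/2)%np.pi-np.pi/2
        print('block',(u,v),'ctr',round(cx/1000,4),round(cy/1000,4),'size',round(w_,1),round(h_,1),'yaw',round(an,3))
E
python3 - <<'E'
from h import *
d=np.load("w1.npz");blocks("pics/w1.png",d['T'],d['t'],[(207,178,27),(283,175,27),(279,104,27)])
E
```

```text
block (207, 178) ctr 0.4558 -0.2991 size 50.7 33.2 yaw 0.415
block (283, 175) ctr 0.4516 -0.4135 size 35.2 56.0 yaw -0.53
block (279, 104) ctr 0.5518 -0.4154 size 51.0 35.3 yaw 0.416
```

Call:
move_arm:
  rows:
    - [[0.0,-0.06,0,0,0,0],[0.0,-0.12,0,0,0,0],[0.01,-0.18,0.0,0,0,0],[0.03,-0.24,0.01,0,0,0],[0.045,-0.29,0.02,0,0,0],[0.05,-0.315,0.03,0,0,-0.003],[0.05,-0.315,0.03,0,0,-0.003],[0.05,-0.315,0.03,0,0,-0.003]]

```text
time_s: 3.6
tcp_pos: [0.5726, -0.0747, 0.2706]
tool_rot: [[0.994, -0.106, -0.0], [-0.106, -0.994, -0.002], [0.0, 0.002, -1.0]]
contact_force: [-0.2, -0.0, 0.0]
opening: 0.0
gripper_force: 0.0
```

```bash
python3 - <<'E'
from h import *
o=arm.get_obs();T=np.array(o['tool_rot']);t=np.array(o['tcp_pos'])
im=arm.read_camera("wrist");cv2.imwrite("pics/w2.png",im[:,:,::-1]);np.savez("w2",T=T,t=t)
for n in("nest0","start_top","pin_low","arm1"):
  for q in arm.landmark_of(n,"wrist"):print(n,np.round(q['location'],3),round(q['confidence'],2))
print(tcpS());print("grip top predicted",wproj(s2w([54.5,-60,252]),T,t),wproj(s2w([54.5,-60,189]),T,t))
togo(s2w([20,-60,215]),Y)
E
```

```text
nest0 [0.542 0.02  0.064] 0.85
nest0 [ 0.536 -0.04   0.069] 0.63
nest0 [0.55  0.077 0.066] 0.61
start_top [ 0.597 -0.182  0.083] 0.73
start_top [ 0.451 -0.415  0.002] 0.45
start_top [ 0.557 -0.418 -0.002] 0.23
pin_low [0.499 0.116 0.063] 0.58
pin_low [ 0.532 -0.042  0.068] 0.51
arm1 [0.616 0.045 0.123] 0.78
[  6.1 -59.5 270.7]
grip top predicted (np.float64(256.88124203404726), np.float64(155.64906218608715)) (np.float64(257.0183002633489), np.float64(137.6572443013448))
togo [0.0139 0.0004 0.0557] [ 0.0006 -0.0007  0.0004] t 3.85 at [ 0.5729 -0.0734  0.2707] open -0.0 F [-0.1 -0.   0.2]
```

View pics/w2.png

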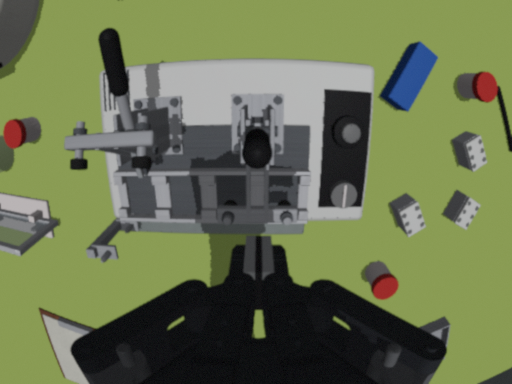

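Call:
move_arm:
  rows:
    - [[0.004,0,0.024,0,0,0],[0.008,0,0.044,0,0,0],[0.018,0,0.044,0,0,0],[0.028,0,0.043,0,0,0],[0.036,0,0.043,0,0,0],[0.0445,0,0.043,0,0,0],[0.0525,0,0.044,0,0,0],[0.0605,0,0.0455,0,0,0]]

```text
time_s: 4.85
tcp_pos: [0.6337, -0.0784, 0.2249]
tool_rot: [[0.995, -0.102, -0.0], [-0.102, -0.995, -0.0], [-0.0, 0.0, -1.0]]
contact_force: [-0.9, -0.3, 1.4]
opening: -0.0005
gripper_force: 0.8
```

Call:
move_arm:
  rows:
    - [[0.0075,0,0.003,0,0,0],[0.015,0,0.006,0,0,0],[0.022,0,0.0105,0,0,0],[0.028,0,0.015,0,0,0],[0.0395,0,0.0265,0,0,0],[0.046,0,0.035,0,0,0],[0.048,0,0.038,0,0,0],[0.048,0,0.038,0,0,0]]

```text
time_s: 5.85
tcp_pos: [0.6804, -0.0824, 0.1873]
tool_rot: [[0.995, -0.102, -0.002], [-0.102, -0.995, 0.001], [-0.002, -0.001, -1.0]]
contact_force: [-3.6, 1.3, 7.0]
opening: -0.0
gripper_force: 3.8
```

Call:
move_arm:
  rows:
    - [[0,0,0,0,0,0],[0,0,-0.03,0,0,0],[0,0,-0.06,0,0,0],[-0.02,0.01,-0.1,0,0,0],[-0.05,0.03,-0.13,0,0,0],[-0.08,0.05,-0.15,0,0,0],[-0.1,0.06,-0.16,0,0,0],[-0.1,0.06,-0.16,0,0,0]]

```text
time_s: 6.85
tcp_pos: [0.5748, -0.1335, 0.3477]
tool_rot: [[0.995, -0.104, 0.001], [-0.104, -0.995, -0.001], [0.001, 0.001, -1.0]]
contact_force: [0.1, 0.2, 1.0]
opening: 0.0002
gripper_force: 0.0
```

```bash
python3 - <<'E'
from h import *
o=arm.get_obs();T=np.array(o['tool_rot']);t=np.array(o['tcp_pos'])
im=arm.read_camera("wrist");cv2.imwrite("pics/w3.png",im[:,:,::-1]);np.savez("w3",T=T,t=t)
print(tcpS(),o['time_s'])
a=0.415-np.pi*0
togo([.4558,-.2991,.25],0.415)
E
```

```text
[  14.9 -117.8  346.9] 6.85
togo [-0.1022  0.1782  0.0967] [-2.000e-04 -1.000e-03 -5.175e-01] t 6.9 at [ 0.5756 -0.1323  0.3469] open 0.0002 F [ 0.5  0.5 -0.6]
```

View pics/w3.png

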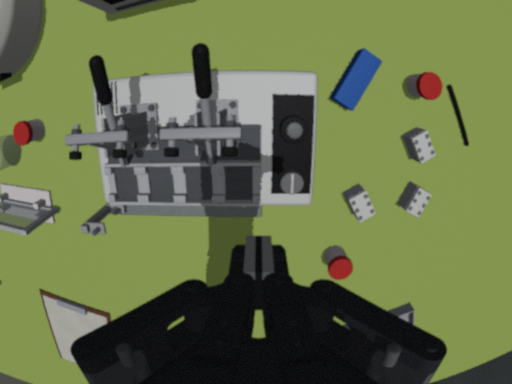

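Call:
move_arm:
  rows:
    - [[-0.02,0.036,0.03,0,0,-0.11],[-0.04,0.072,0.06,0,0,-0.22],[-0.06,0.108,0.09,0,0,-0.33],[-0.08,0.144,0.12,0,0,-0.44],[-0.1022,0.1782,0.15,0,0,-0.5175],[-0.1022,0.1782,0.177,0,0,-0.5175],[-0.1022,0.1782,0.177,0,0,-0.5175],[-0.1022,0.1782,0.177,0,0,-0.5175]]
  grip: 0.06

```text
time_s: 7.9
tcp_pos: [0.4573, -0.2984, 0.1701]
tool_rot: [[0.914, 0.405, 0.002], [0.405, -0.914, 0.0], [0.002, 0.0, -1.0]]
contact_force: [-0.2, 0.5, -0.0]
opening: 0.0599
gripper_force: 0.0
```

```bash
cat >> h.py <<'E'
def look(n,guess=None,z=.042):
    o=arm.get_obs();T=np.array(o['tool_rot']);t=np.array(o['tcp_pos'])
    im=arm.read_camera("wrist");fn="pics/%s.png"%n;cv2.imwrite(fn,im[:,:,::-1]);np.savez(n,T=T,t=t)
    if guess is not None:
        u,v=wproj([*guess,z],T,t);print(u,v)
        k=int(24*(.42/(max(t[2]+.14,.1))))+6;blocks(fn,T,t,[(int(u),int(v),k)],z)
    return T,t
E
python3 - <<'E'
from h import *
look("b1",(.4558,-.2991))
for q in arm.landmark_of("block0","wrist"):print(np.round(q['location'],3),round(q['confidence'],2))
togo([.4558,-.2991,.014],0.415)
E
```

```text
258.12817960075375 181.96186345018413
block (258, 181) ctr 0.4568 -0.2997 size 51.5 34.0 yaw 0.422
[ 0.447 -0.414  0.003] 0.87
[ 0.455 -0.3    0.005] 0.71
[ 0.555 -0.418 -0.002] 0.61
togo [-0.0017 -0.0006  0.1568] [ 0.0016 -0.0019  0.0021] t 8.0 at [ 0.4573 -0.2988  0.1708] open 0.0603 F [-0.2  0.   0.7]
```

View pics/b1.png

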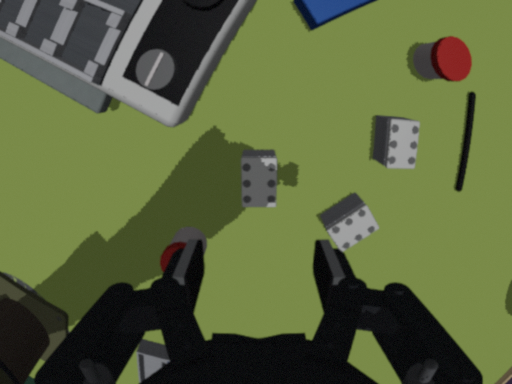

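Call:
move_arm:
  rows:
    - [[-0.001,0,0.06,0,0,0.006],[-0.001,0,0.11,0,0,0.006],[-0.001,0,0.14,0,0,0.006],[-0.001,0,0.152,0,0,0.006],[-0.001,0,0.157,0,0,0.006],[-0.001,0,0.157,0,0,0.006],[-0.001,0,0.157,0,0,0.006],[-0.001,0,0.157,0,0,0.006]]

```text
time_s: 9.0
tcp_pos: [0.4551, -0.3001, 0.0136]
tool_rot: [[0.917, 0.398, 0.001], [0.398, -0.917, -0.001], [0.001, 0.001, -1.0]]
contact_force: [0.2, -0.1, 0.5]
opening: 0.0598
gripper_force: 0.0
```

Call:
move_arm:
  rows:
    - [[0,0,0,0,0,0],[0,0,0,0,0,0],[0,0,0,0,0,0],[0,0,0,0,0,0],[0,0,-0.02,0,0,0],[0,0,-0.06,0,0,0],[0,0,-0.12,0,0,0],[0,0,-0.12,0,0,0]]
  grip: 0.02

```text
time_s: 10.0
tcp_pos: [0.4571, -0.3012, 0.1364]
tool_rot: [[0.918, 0.398, 0.007], [0.398, -0.918, -0.004], [0.005, 0.007, -1.0]]
contact_force: [0.0, -0.2, -1.8]
opening: 0.0329
gripper_force: 60.2
```

```bash
python3 - <<'E'
from h import *
togo(s2w([-35,-90,134]),Y)
E
```

```text
togo [ 0.146  -0.1566  0.0022] [ 0.0051 -0.0067  0.5138] t 10.0 at [ 0.4571 -0.3012  0.1364] open 0.0329 F [ 0.  -0.2 -1.8]
```

Call:
move_arm:
  rows:
    - [[0.03,-0.04,0,0,0,0.12],[0.07,-0.08,0,0,0,0.24],[0.11,-0.12,0,0,0,0.36],[0.146,-0.1566,0.002,0,0,0.48],[0.146,-0.1566,0.002,0,0,0.514],[0.146,-0.1566,0.002,0,0,0.514],[0.146,-0.1566,0.002,0,0,0.514],[0.146,-0.1566,0.002,0,0,0.514]]

```text
time_s: 11.0
tcp_pos: [0.5257, -0.0995, 0.1306]
tool_rot: [[0.994, -0.107, -0.001], [-0.107, -0.994, -0.001], [-0.0, 0.001, -1.0]]
contact_force: [0.3, -0.7, -1.3]
opening: 0.0331
gripper_force: 60.3
```

```bash
python3 - <<'E'
from h import *
T,t=look("n1")
print(tcpS())
for n in("nest0","start_top"):
  for q in arm.landmark_of(n,"wrist"):print(n,np.round(q['location'],3),round(q['confidence'],2))
togo(s2w([-35,-90,82]),Y)
im=cv2.imread("pics/n1.png")
for q in [(-63.5,-69.5),(-6.5,-69.5),(-6.5,-110.5),(-63.5,-110.5)]:
  u,v=wproj(s2w([*q,82]),T,t);cv2.circle(im,(int(u),int(v)),2,(0,0,255),-1)
for q in [(-63.5,-9.5),(-6.5,-9.5),(-6.5,-50.5),(-63.5,-50.5)]:
  u,v=wproj(s2w([*q,82]),T,t);cv2.circle(im,(int(u),int(v)),2,(0,255,255),-1)
cv2.imwrite("pics/n1c.png",cv2.resize(im[40:340,60:400],None,fx=2,fy=2))
E
```

```text
[-38.  -90.1 130.7]
nest0 [ 0.528 -0.095  0.063] 0.87
nest0 [0.55  0.079 0.066] 0.75
nest0 [0.543 0.02  0.063] 0.64
nest0 [ 0.535 -0.041  0.068] 0.57
start_top [ 0.596 -0.188  0.085] 0.61
togo [0.0028 0.0005 0.0488] [ 0.0001 -0.0001 -0.0009] t 11.15 at [ 0.5261 -0.0987  0.1308] open 0.0332 F [ 0.3 -0.5 -1.6]
```

View pics/n1c.png

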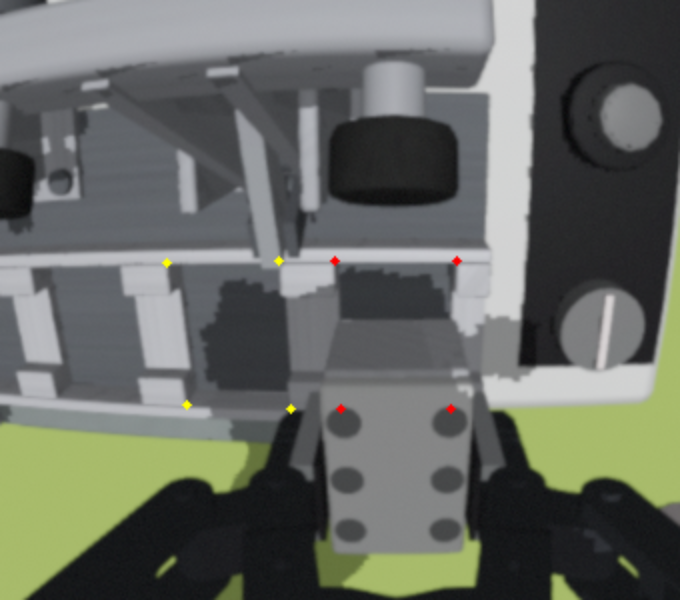

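Call:
move_arm:
  rows:
    - [[0.002,0.0005,0,0,0,0],[0.002,0.0005,0.01,0,0,0],[0.002,0.0005,0.02,0,0,0],[0.002,0.0005,0.03,0,0,0],[0.002,0.0005,0.038,0,0,0],[0.002,0.0005,0.044,0,0,0],[0.002,0.0005,0.05,0,0,0],[0.002,0.0005,0.05,0,0,0]]

```text
time_s: 12.15
tcp_pos: [0.528, -0.0986, 0.0804]
tool_rot: [[0.995, -0.104, -0.001], [-0.104, -0.995, 0.0], [-0.001, 0.0, -1.0]]
contact_force: [0.2, -0.2, -1.3]
opening: 0.0328
gripper_force: 60.3
```

Call:
move_arm:
  rows:
    - [[0,0,0,0,0,0],[0,0,0,0,0,0],[0,0,0,0,0,0],[0,0,-0.01,0,0,0],[0,0,-0.03,0,0,0],[0,0,-0.07,0,0,0],[0,0,-0.1,0,0,0],[0,0,-0.1,0,0,0]]
  grip: 0.046

```text
time_s: 13.15
tcp_pos: [0.5299, -0.099, 0.1836]
tool_rot: [[0.994, -0.105, 0.006], [-0.105, -0.995, -0.001], [0.006, 0.0, -1.0]]
contact_force: [0.5, 0.0, 0.0]
opening: 0.046
gripper_force: 0.0
```

```bash
python3 - <<'E'
from h import *
T,t=look("n2")
print(tcpS())
for q in arm.landmark_of("block0","wrist"):print(np.round(q['location'],3),round(q['confidence'],2))
togo([.5518,-.4154,.17],.416)
E
```

```text
[-35.1 -89.3 182.1]
[ 0.557 -0.417 -0.001] 0.86
[ 0.448 -0.414  0.001] 0.72
[ 0.526 -0.098  0.068] 0.58
togo [0.0567 0.3126 0.0111] [ 1.000e-04 -4.000e-04 -5.207e-01] t 13.25 at [ 0.5281 -0.0986  0.181 ] open 0.0462 F [ 0.1 -0.2 -0. ]
```

Call:
move_arm:
  rows:
    - [[0.01,0.055,0,0,0,-0.1],[0.02,0.11,0,0,0,-0.2],[0.03,0.165,0,0,0,-0.3],[0.04,0.22,0,0,0,-0.4],[0.05,0.27,0.01,0,0,-0.52],[0.0567,0.3126,0.011,0,0,-0.52],[0.0567,0.3126,0.011,0,0,-0.52],[0.0567,0.3126,0.011,0,0,-0.52]]
  grip: 0.06

```text
time_s: 14.25
tcp_pos: [0.5515, -0.414, 0.1683]
tool_rot: [[0.915, 0.404, -0.002], [0.404, -0.915, 0.003], [-0.001, -0.003, -1.0]]
contact_force: [0.3, 0.1, 0.7]
opening: 0.06
gripper_force: 0.0
```

```bash
python3 - <<'E'
from h import *
look("b2",(.5518,-.4154))
for q in arm.landmark_of("block0","wrist"):print(np.round(q['location'],3),round(q['confidence'],2))
togo([.5518,-.4154,.014],0.416)
d=np.load("b2.npz");blocks("pics/b2.png",d['T'],d['t'],[tuple(int(i) for i in wproj([.4516,-.4135,.042],d['T'],d['t']))+(35,)])
E
```

```text
260.0547988482242 180.830348188084
block (260, 180) ctr 0.5527 -0.4158 size 51.0 34.2 yaw 0.416
[ 0.557 -0.417 -0.002] 0.72
[ 0.447 -0.415  0.006] 0.6
[ 0.342 -0.26   0.001] 0.25
togo [-0.0014  0.0022  0.1552] [-0.0023 -0.0002  0.0017] t 14.35 at [ 0.5523 -0.4131  0.1692] open 0.06 F [-0.6 -0.1 -0.2]
block (220, 261) ctr 0.451 -0.4129 size 36.8 54.0 yaw -0.499
```

Call:
move_arm:
  rows:
    - [[0,0.0025,0.06,0,0,0],[0,0.0025,0.11,0,0,0],[0,0.0025,0.14,0,0,0],[0,0.0025,0.151,0,0,0],[0,0.0025,0.155,0,0,0],[0,0.0025,0.155,0,0,0],[0,0.0025,0.155,0,0,0],[0,0.0025,0.155,0,0,0]]

```text
time_s: 15.35
tcp_pos: [0.5534, -0.4182, 0.0158]
tool_rot: [[0.915, 0.403, 0.001], [0.403, -0.915, -0.001], [0.001, 0.001, -1.0]]
contact_force: [-0.1, 0.6, -0.3]
opening: 0.0599
gripper_force: 0.0
```

Call:
move_arm:
  rows:
    - [[0,0,0,0,0,0],[0,0,0,0,0,0],[0,0,0,0,0,0],[0,0,0,0,0,0],[0,0,-0.02,0,0,0],[0,0,-0.06,0,0,0],[0,0,-0.12,0,0,0],[0,0,-0.12,0,0,0]]
  grip: 0.02

```text
time_s: 16.35
tcp_pos: [0.5564, -0.4202, 0.1415]
tool_rot: [[0.915, 0.403, 0.01], [0.403, -0.915, -0.007], [0.006, 0.01, -1.0]]
contact_force: [0.9, -0.5, -2.3]
opening: 0.0336
gripper_force: 60.1
```

```bash
python3 - <<'E'
from h import *
togo(s2w([-35,90,136]),Y)
E
```

```text
togo [ 0.1934 -0.461   0.002 ] [ 0.0084 -0.009   0.5198] t 16.35 at [ 0.5564 -0.4202  0.1415] open 0.0336 F [ 0.9 -0.5 -2.3]
```

Call:
move_arm:
  rows:
    - [[0.02,-0.045,-0.02,0,0,0.1],[0.04,-0.09,-0.04,0,0,0.2],[0.06,-0.14,-0.04,0,0,0.3],[0.08,-0.19,-0.04,0,0,0.4],[0.1,-0.23,-0.04,0,0,0.51],[0.1,-0.23,-0.04,0,0,0.52],[0.1,-0.23,-0.04,0,0,0.52],[0.1,-0.23,-0.04,0,0,0.52]]

```text
time_s: 17.35
tcp_pos: [0.5511, -0.1688, 0.1746]
tool_rot: [[0.994, -0.107, -0.001], [-0.107, -0.994, -0.001], [-0.0, 0.001, -1.0]]
contact_force: [-0.2, -0.0, -0.5]
opening: 0.0334
gripper_force: 60.3
```

Call:
move_arm:
  rows:
    - [[-0.03,-0.04,0,0,0,0],[-0.03,-0.09,0,0,0,0],[-0.03,-0.14,0,0,0,0],[-0.03,-0.19,0,0,0,0],[-0.03,-0.23,0.01,0,0,0],[-0.03,-0.245,0.03,0,0,0],[-0.03,-0.245,0.04,0,0,0],[-0.03,-0.245,0.04,0,0,0]]

```text
time_s: 18.35
tcp_pos: [0.547, 0.0774, 0.1342]
tool_rot: [[0.994, -0.107, -0.002], [-0.107, -0.994, -0.002], [-0.002, 0.002, -1.0]]
contact_force: [-0.5, 0.2, -1.7]
opening: 0.0329
gripper_force: 60.3
```

```bash
python3 - <<'E'
from h import *
arm.read_camera("wrist");togo(s2w([-35,90,82]),Y);print(tcpS())
for q in arm.landmark_of("nest0","wrist"):print(np.round(q['location'],3),round(q['confidence'],2))
E
```

```text
togo [ 0.     -0.0023  0.0528] [ 0.0016  0.0003 -0.0029] t 18.4 at [0.5475 0.0774 0.1348] open 0.0332 F [-0.5  0.2 -0.9]
[-35.   87.8 134.8]
[0.545 0.021 0.065] 0.91
[ 0.539 -0.043  0.071] 0.63
[ 0.531 -0.096  0.065] 0.59
```

Call:
move_arm:
  rows:
    - [[0,-0.002,0,0,0,-0.003],[0,-0.002,0.01,0,0,-0.003],[0,-0.002,0.02,0,0,-0.003],[0,-0.002,0.03,0,0,-0.003],[0,-0.002,0.04,0,0,-0.003],[0,-0.002,0.047,0,0,-0.003],[0,-0.002,0.052,0,0,-0.003],[0,-0.002,0.052,0,0,-0.003]]

```text
time_s: 19.45
tcp_pos: [0.5475, 0.0818, 0.0825]
tool_rot: [[0.995, -0.102, -0.0], [-0.102, -0.995, -0.0], [-0.0, 0.0, -1.0]]
contact_force: [-0.0, -0.1, -1.6]
opening: 0.033
gripper_force: 60.3
```

Call:
move_arm:
  rows:
    - [[0,0,0,0,0,0],[0,0,0,0,0,0],[0,0,0,0,0,0],[0,0,-0.01,0,0,0],[0,0,-0.03,0,0,0],[0,0,-0.07,0,0,0],[0,0,-0.12,0,0,0],[0,0,-0.12,0,0,0]]
  grip: 0.046

```text
time_s: 20.45
tcp_pos: [0.5505, 0.0821, 0.2072]
tool_rot: [[0.995, -0.102, 0.009], [-0.102, -0.995, 0.002], [0.009, -0.003, -1.0]]
contact_force: [-0.6, -0.7, -0.5]
opening: 0.0464
gripper_force: 0.0
```

```bash
python3 - <<'E'
from h import *
T,t=look("n3")
print(tcpS())
for q in arm.landmark_of("block0","wrist"):print(np.round(q['location'],3),round(q['confidence'],2))
arm.read_camera("side")
for q in arm.landmark_of("block0","side"):print('side',np.round(q['location'],3),round(q['confidence'],2))
togo([.451,-.413,.17],-.50)
E
```

```text
[-34.1  92.5 205.1]
[0.551 0.08  0.066] 0.64
[ 0.528 -0.098  0.062] 0.61
side [0.546 0.08  0.072] 0.81
side [ 0.533 -0.098  0.069] 0.56
togo [-0.0451  0.5019  0.0324] [0.0009 0.0017 0.3984] t 20.65 at [0.5468 0.0818 0.2021] open 0.046 F [ 0.   0.7 -0.3]
```

Call:
move_arm:
  rows:
    - [[-0.005,0.05,0,0,0,0.1],[-0.01,0.1,0,0,0,0.2],[-0.015,0.15,0,0,0,0.3],[-0.02,0.2,0,0,0,0.4],[-0.0225,0.25,0,0,0,0.4],[-0.0225,0.25,0,0,0,0.4],[-0.0225,0.25,0,0,0,0.4],[-0.0225,0.25,0,0,0,0.4]]
  grip: 0.06

```text
time_s: 21.65
tcp_pos: [0.5, -0.1628, 0.2022]
tool_rot: [[0.878, -0.479, -0.001], [-0.479, -0.878, 0.001], [-0.001, -0.001, -1.0]]
contact_force: [0.2, 0.5, -0.7]
opening: 0.0601
gripper_force: 0.0
```

Call:
move_arm:
  rows:
    - [[0.015,0.05,0,0,0,0],[0.03,0.1,0,0,0,0],[0.045,0.15,0,0,0,0],[0.06,0.2,0,0,0,0],[0.0766,0.24,0.02,0,0,0],[0.0766,0.24,0.032,0,0,0],[0.0766,0.24,0.032,0,0,0],[0.0766,0.24,0.032,0,0,0]]

```text
time_s: 22.65
tcp_pos: [0.453, -0.4098, 0.1711]
tool_rot: [[0.878, -0.478, 0.001], [-0.478, -0.878, 0.001], [0.0, -0.001, -1.0]]
contact_force: [0.4, 0.2, -0.2]
opening: 0.0601
gripper_force: 0.0
```

```bash
python3 - <<'E'
from h import *
look("b3",(.451,-.413))
for q in arm.landmark_of("block0","wrist"):print(np.round(q['location'],3),round(q['confidence'],2))
togo([.451,-.413,.014],-.5)
E
```

```text
262.49363761556424 179.96109914398204
block (262, 179) ctr 0.4501 -0.4132 size 34.4 50.5 yaw -0.499
[ 0.45  -0.414  0.002] 0.9
[ 0.527 -0.097  0.064] 0.76
[ 0.655 -0.419 -0.003] 0.46
togo [-0.0006  0.003   0.1575] [-0.0005 -0.001   0.0007] t 22.75 at [ 0.4528 -0.4106  0.1715] open 0.0598 F [ 0.  -0.1  0.5]
```

View pics/b3.png

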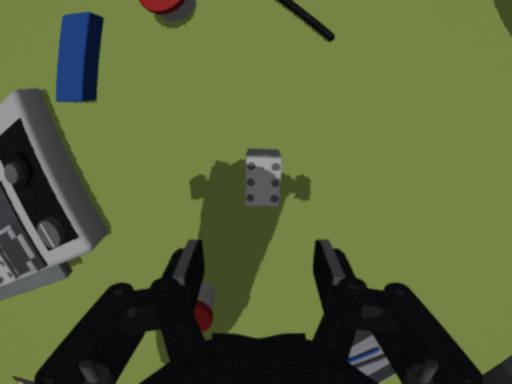

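Call:
move_arm:
  rows:
    - [[-0.001,0.0035,0.06,0,0,0],[-0.001,0.0035,0.11,0,0,0],[-0.001,0.0035,0.14,0,0,0],[-0.001,0.0035,0.152,0,0,0],[-0.001,0.0035,0.157,0,0,0],[-0.001,0.0035,0.157,0,0,0],[-0.001,0.0035,0.157,0,0,0],[-0.001,0.0035,0.157,0,0,0]]

```text
time_s: 23.75
tcp_pos: [0.4495, -0.4149, 0.0147]
tool_rot: [[0.877, -0.481, 0.001], [-0.481, -0.877, -0.001], [0.002, 0.0, -1.0]]
contact_force: [0.4, 0.3, -0.4]
opening: 0.0604
gripper_force: 0.0
```

Call:
move_arm:
  rows:
    - [[0,0,0,0,0,0],[0,0,0,0,0,0],[0,0,0,0,0,0],[0,0,0,0,0,0],[0,0,-0.03,0,0,0],[0,0,-0.09,0,0,0],[0,0,-0.14,0,0,0],[0,0,-0.14,0,0,0]]
  grip: 0.02

```text
time_s: 24.75
tcp_pos: [0.4509, -0.4165, 0.1576]
tool_rot: [[0.877, -0.481, 0.006], [-0.481, -0.877, -0.006], [0.008, 0.002, -1.0]]
contact_force: [0.4, 0.1, -2.5]
opening: 0.033
gripper_force: 60.2
```

```bash
python3 - <<'E'
from h import *
arm.read_camera("scene");togo(s2w([-35,-30,154]),Y)
E
```

```text
togo [-0.1055 -0.3702  0.0006] [ 0.0013 -0.0027 -0.3967] t 24.8 at [ 0.4496 -0.415   0.1551] open 0.0329 F [-0.2 -0.1 -1.9]
```

Call:
move_arm:
  rows:
    - [[-0.015,-0.053,0,0,0,-0.08],[-0.03,-0.106,0,0,0,-0.16],[-0.045,-0.16,0,0,0,-0.24],[-0.06,-0.21,0,0,0,-0.32],[-0.075,-0.265,0,0,0,-0.396],[-0.09,-0.32,0,0,0,-0.396],[-0.1055,-0.3702,0,0,0,-0.396],[-0.1055,-0.3702,0,0,0,-0.396]]

```text
time_s: 25.8
tcp_pos: [0.5342, -0.0322, 0.1517]
tool_rot: [[0.995, -0.095, -0.003], [-0.095, -0.995, 0.004], [-0.004, -0.004, -1.0]]
contact_force: [-1.1, -0.8, -1.7]
opening: 0.0331
gripper_force: 60.2
```

```bash
python3 - <<'E'
from h import *
arm.read_camera("wrist");togo(s2w([-35,-30,81]),Y);print(tcpS())
for q in arm.landmark_of("nest0","wrist"):print(np.round(q['location'],3),round(q['confidence'],2))
E
```

```text
togo [0.0023 0.0036 0.0709] [-0.0008  0.0039  0.0049] t 25.85 at [ 0.5335 -0.0361  0.1519] open 0.0327 F [ 0.1 -1.2 -0.7]
[-37.  -26.5 151.9]
[0.545 0.02  0.068] 0.86
[ 0.535 -0.042  0.068] 0.55
```

Call:
move_arm:
  rows:
    - [[0,0,0,0,0,0],[0,0,0.01,0,0,0],[0,0,0.02,0,0,0],[0,0,0.025,0,0,0],[0,0,0.025,0,0,0],[0,0,0.025,0,0,0],[0,0,0.025,0,0,0],[0,0,0.025,0,0,0]]

```text
time_s: 26.9
tcp_pos: [0.5348, -0.0391, 0.129]
tool_rot: [[0.994, -0.105, 0.001], [-0.105, -0.994, -0.0], [0.001, 0.0, -1.0]]
contact_force: [0.4, 0.0, -1.6]
opening: 0.0331
gripper_force: 60.2
```

```bash
python3 - <<'E'
from h import *
togo(s2w([-35,-30,81]),Y);print(tcpS())
E
```

```text
togo [0.0004 0.0006 0.048 ] [ 0.     -0.0006 -0.0006] t 26.9 at [ 0.5348 -0.0391  0.129 ] open 0.0331 F [ 0.4  0.  -1.6]
[-35.5 -29.4 129. ]
```

Call:
move_arm:
  rows:
    - [[0,0.0005,0.008,0,0,0],[0,0.0005,0.016,0,0,0],[0,0.0005,0.024,0,0,0],[0,0.0005,0.032,0,0,0],[0,0.0005,0.04,0,0,0],[0,0.0005,0.045,0,0,0],[0,0.0005,0.048,0,0,0],[0,0.0005,0.048,0,0,0]]

```text
time_s: 27.9
tcp_pos: [0.5346, -0.0397, 0.0808]
tool_rot: [[0.994, -0.106, 0.0], [-0.106, -0.994, -0.0], [0.0, 0.0, -1.0]]
contact_force: [0.5, -0.4, -1.2]
opening: 0.0328
gripper_force: 60.4
```

Call:
move_arm:
  rows:
    - [[0,0,0,0,0,0],[0,0,0,0,0,0],[0,0,0,0,0,0],[0,0,-0.01,0,0,0],[0,0,-0.04,0,0,0],[0,0,-0.1,0,0,0],[0,0,-0.16,0,0,0],[0,0,-0.215,0,0,0]]
  grip: 0.046

```text
time_s: 28.9
tcp_pos: [0.5344, -0.0397, 0.2988]
tool_rot: [[0.994, -0.106, 0.002], [-0.106, -0.994, -0.0], [0.002, -0.0, -1.0]]
contact_force: [2.2, 0.0, -0.7]
opening: 0.046
gripper_force: 0.0
```

Call:
move_arm:
  rows:
    - [[0,0,0,0,0,0],[0.04,0.0,0,0,0,0],[0.08,0.01,0,0,0,0],[0.12,0.02,0,0,0,0],[0.17,0.03,0,0,0,0],[0.22,0.03,0,0,0,0],[0.225,0.03,0,0,0,0],[0.225,0.03,0,0,0,0]]
  grip: 0

```text
time_s: 29.9
tcp_pos: [0.7541, -0.0931, 0.2944]
tool_rot: [[0.994, -0.106, -0.003], [-0.106, -0.994, 0.0], [-0.003, 0.0, -1.0]]
contact_force: [-0.3, -1.0, -0.4]
opening: 0.0003
gripper_force: 0.0
```

```bash
python3 - <<'E'
from h import *
T,t=look("k1");print(tcpS())
for c in("wrist","scene"):
  if c=="scene":
    im=arm.read_camera(c);cv2.imwrite("pics/s2.png",im[:,:,::-1])
  for q in arm.landmark_of("block0",c):print(c,np.round(q['location'],3),round(q['confidence'],2))
togo(s2w([190,-60,170]),Y)
E
```

```text
[188.1 -60.  295.3]
scene [ 0.525 -0.098  0.065] 0.66
scene [0.543 0.079 0.066] 0.62
scene [ 0.534 -0.044  0.068] 0.5
togo [ 0.0016 -0.      0.1266] [-0.0001  0.0001 -0.0008] t 30.1 at [ 0.7542 -0.0931  0.2966] open -0.0002 F [-0.5  0.2  0.6]
```

View pics/k1.png

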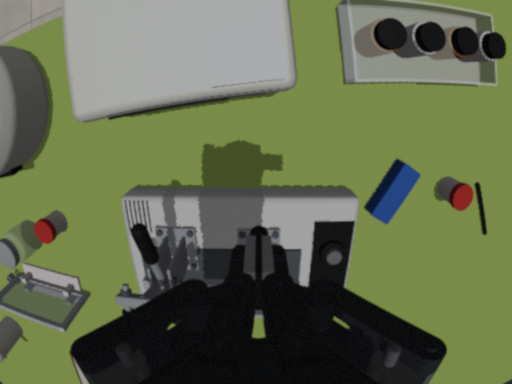

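Call:
move_arm:
  rows:
    - [[0,0,0.05,0,0,0],[0,0,0.1,0,0,0],[0,0,0.124,0,0,0],[0,0,0.124,0,0,0],[-0.01,0,0.124,0,0,0],[-0.02,0,0.124,0,0,0],[-0.024,0,0.122,0,0,0],[-0.028,0,0.117,0,0,0]]

```text
time_s: 31.1
tcp_pos: [0.7277, -0.0903, 0.1804]
tool_rot: [[0.994, -0.105, 0.002], [-0.105, -0.994, -0.0], [0.002, 0.0, -1.0]]
contact_force: [-0.0, -0.5, -0.7]
opening: -0.0
gripper_force: 0.0
```

```bash
python3 - <<'E'
from h import *
togo(s2w([146,-60,202]),Y);print(tcpS())
E
```

```text
togo [-0.0157 -0.     -0.0217] [ 0.     -0.002  -0.0006] t 31.1 at [ 0.7277 -0.0903  0.1804] open -0.0 F [-0.  -0.5 -0.7]
[161.8 -60.  180.4]
```

Call:
move_arm:
  rows:
    - [[-0.005,0,-0.006,0,0,0],[-0.01,0,-0.014,0,0,0],[-0.0155,0,-0.0225,0,0,0],[-0.023,0,-0.03,0,0,0],[-0.03,0,-0.0375,0,0,0],[-0.038,0,-0.043,0,0,0],[-0.047,0,-0.0485,0,0,0],[-0.055,0,-0.05,0,0,0]]

```text
time_s: 32.1
tcp_pos: [0.6715, -0.0844, 0.2288]
tool_rot: [[0.994, -0.106, -0.001], [-0.106, -0.994, 0.0], [-0.001, 0.0, -1.0]]
contact_force: [0.3, 0.4, 0.2]
opening: -0.0002
gripper_force: 0.0
```

```bash
python3 - <<'E'
from h import *
togo(s2w([72,-60,230]),Y);print(tcpS())
E
```

```text
togo [-0.0332 -0.     -0.0012] [ 0.0001  0.0011 -0.0007] t 32.1 at [ 0.6715 -0.0844  0.2288] open -0.0002 F [0.3 0.4 0.2]
[105.2 -60.1 228.8]
```

Call:
move_arm:
  rows:
    - [[-0.006,0,0,0,0,0],[-0.012,0,0,0,0,0],[-0.018,0,0,0,0,0],[-0.022,0,0,0,0,0],[-0.026,0,0,0,0,0],[-0.03,0,0,0,0,0],[-0.032,0,0,0,0,0],[-0.033,0,0,0,0,0]]

```text
time_s: 33.1
tcp_pos: [0.6405, -0.081, 0.2287]
tool_rot: [[0.994, -0.105, 0.002], [-0.105, -0.994, -0.0], [0.002, 0.0, -1.0]]
contact_force: [4.7, -1.0, -3.7]
opening: 0.0002
gripper_force: 2.2
```

```bash
python3 - <<'E'
from h import *
togo(s2w([70,-60,230]),Y);print(tcpS())
T,t=look("k2");u,v=wproj(s2w([54.5,-60,252]),T,t);print(u,v)
im=cv2.imread("pics/k2.png");cv2.imwrite("pics/k2c.png",im)
E
```

```text
togo [-0.0041  0.     -0.0013] [ 0.0002 -0.0018 -0.0006] t 33.1 at [ 0.6405 -0.081   0.2287] open 0.0002 F [ 4.7 -1.  -3.7]
[ 74.1 -60.  228.7]
258.660668494214 302.6150717911201
```

View pics/k2c.png

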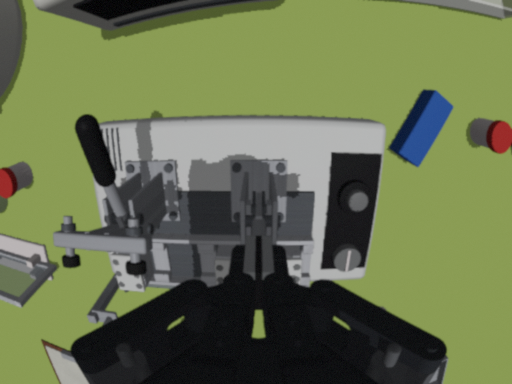

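Call:
move_arm:
  rows:
    - [[-0.002,0,0,0,0,0],[-0.004,0,0,0,0,0],[-0.006,0,0,0,0,0],[-0.007,0,0,0,0,0],[-0.008,0,0,0,0,0],[-0.008,0,0,0,0,0],[-0.008,0,0,0,0,0],[-0.008,0,0,0,0,0]]

```text
time_s: 34.15
tcp_pos: [0.6403, -0.081, 0.2292]
tool_rot: [[0.994, -0.105, 0.018], [-0.105, -0.994, -0.003], [0.018, 0.001, -1.0]]
contact_force: [21.0, -3.0, -16.0]
opening: -0.0001
gripper_force: 10.4
```

```bash
python3 - <<'E'
from h import *
togo(s2w([190,60,300]),Y);print(tcpS())
E
```

```text
togo [ 0.1174 -0.1199 -0.0688] [ 0.0007 -0.0182 -0.0001] t 34.15 at [ 0.6403 -0.081   0.2292] open -0.0001 F [ 21.  -3. -16.]
[ 73.8 -60.  229.2]
```

Call:
move_arm:
  rows:
    - [[0.03,0,0,0,0,0],[0.08,0,0,0,0,0],[0.124,-0.02,0,0,0,0],[0.124,-0.08,0,0,0,0],[0.124,-0.12,0,0,0,0],[0.124,-0.12,0.04,0,0,0],[0.124,-0.12,0.057,0,0,0],[0.124,-0.12,0.057,0,0,0]]

```text
time_s: 35.15
tcp_pos: [0.7662, 0.0248, 0.17]
tool_rot: [[0.994, -0.107, -0.005], [-0.107, -0.994, -0.001], [-0.004, 0.002, -1.0]]
contact_force: [-0.6, -0.1, -0.0]
opening: -0.0001
gripper_force: 0.0
```

```bash
python3 - <<'E'
from h import *
togo(s2w([162,60,180]),Y);print(tcpS())
E
```

```text
togo [-0.0261 -0.0015 -0.0099] [ 0.0016  0.0044 -0.0022] t 35.15 at [0.7662 0.0248 0.17  ] open -0.0001 F [-0.6 -0.1 -0. ]
[188.   58.4 170. ]
```

Call:
move_arm:
  rows:
    - [[-0.01,-0.001,0,0,0,0],[-0.02,-0.001,0,0,0,0],[-0.025,-0.001,-0.004,0,0,0],[-0.028,-0.001,-0.009,0,0,0],[-0.032,-0.001,-0.015,0,0,0],[-0.038,-0.001,-0.023,0,0,0],[-0.0435,-0.001,-0.031,0,0,0],[-0.05,-0.001,-0.039,0,0,0]]

```text
time_s: 36.15
tcp_pos: [0.7207, 0.0318, 0.2134]
tool_rot: [[0.994, -0.106, 0.007], [-0.106, -0.994, -0.001], [0.007, -0.0, -1.0]]
contact_force: [3.7, -1.5, 4.2]
opening: 0.0003
gripper_force: 2.6
```

Call:
move_arm:
  rows:
    - [[-0.008,0,-0.008,0,0,0],[-0.016,0,-0.013,0,0,0],[-0.025,0,-0.018,0,0,0],[-0.033,0,-0.02,0,0,0],[-0.041,0,-0.02,0,0,0],[-0.049,0,-0.02,0,0,0],[-0.055,0,-0.02,0,0,0],[-0.059,0,-0.02,0,0,0]]

```text
time_s: 37.15
tcp_pos: [0.6592, 0.0386, 0.2308]
tool_rot: [[0.994, -0.106, 0.0], [-0.106, -0.994, -0.0], [0.0, 0.0, -1.0]]
contact_force: [0.7, 0.3, 0.4]
opening: -0.0003
gripper_force: 0.3
```

```bash
python3 - <<'E'
from h import *
togo(s2w([66,60,230]),Y);print(tcpS())
E
```

```text
togo [-0.0141  0.001   0.0008] [ 0.0001 -0.0001 -0.0007] t 37.15 at [0.6592 0.0386 0.2308] open -0.0003 F [0.7 0.3 0.4]
[ 80.1  61.  230.8]
```

Push home, then back off and up, and check.

Call:
move_arm:
  rows:
    - [[-0.003,0,0,0,0,0],[-0.006,0,0,0,0,0],[-0.009,0,0,0,0,0],[-0.011,0,0,0,0,0],[-0.013,0,0,0,0,0],[-0.014,0,0,0,0,0],[-0.014,0,0,0,0,0],[-0.014,0,0,0,0,0]]

```text
time_s: 38.15
tcp_pos: [0.6534, 0.0393, 0.2311]
tool_rot: [[0.994, -0.106, 0.017], [-0.106, -0.994, -0.001], [0.017, -0.001, -1.0]]
contact_force: [18.5, -1.7, -14.4]
opening: 0.0002
gripper_force: 9.2
```

Call:
move_arm:
  rows:
    - [[0.03,0,0,0,0,0],[0.06,0,-0.03,0,0,0],[0.06,0,-0.08,0,0,0],[0.03,0,-0.12,0,0,0],[-0.02,0,-0.12,0,0,0],[-0.07,0,-0.12,0,0,0],[-0.08,0,-0.12,0,0,0],[-0.08,0,-0.12,0,0,0]]

```text
time_s: 39.15
tcp_pos: [0.5661, 0.0487, 0.3512]
tool_rot: [[0.994, -0.105, 0.001], [-0.105, -0.994, 0.0], [0.001, -0.0, -1.0]]
contact_force: [0.9, -0.6, -0.2]
opening: 0.0001
gripper_force: 0.0
```

```bash
python3 - <<'E'
from h import *
look("k3");print(tcpS())
for n in("guard","knuckle_low","pin_low"):
  for q in arm.landmark_of(n,"wrist"):print(n,np.round(q['location'],3),round(q['confidence'],2))
togo([.514,.399,.24],-.216-np.pi/2);togo([.514,.399,.24],-.216+np.pi/2)
print(arm.get_obs()['joint_pos'])
E
```

```text
[-12.6  61.2 351.1]
guard [0.516 0.402 0.007] 0.95
guard [ 0.527  0.651 -0.001] 0.75
guard [0.498 0.113 0.063] 0.74
knuckle_low [0.609 0.616 0.007] 0.96
knuckle_low [0.54  0.508 0.021] 0.88
pin_low [0.5   0.116 0.066] 0.72
pin_low [ 0.342 -0.26   0.   ] 0.3
togo [-0.0902 -0.343   0.1103] [-4.0000e-04 -8.0000e-04  1.6807e+00] t 39.35 at [0.5673 0.0484 0.3505] open 0.0002 F [ 0.1  0.2 -0.8]
togo [-0.0902 -0.343   0.1103] [ 8.0000e-04 -4.0000e-04 -1.4609e+00] t 39.35 at [0.5673 0.0484 0.3505] open 0.0002 F [ 0.1  0.2 -0.8]
[-0.25994813  0.48897984  0.15481579  1.57811059 -0.08169222  1.08020404
 -1.76139927]
```

View pics/k3.png

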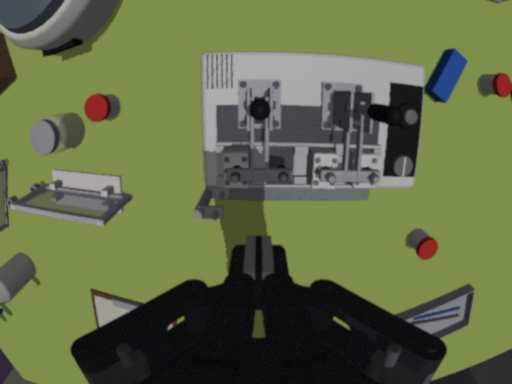

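Call:
move_arm:
  rows:
    - [[-0.011,-0.043,0.01,0,0,-0.18],[-0.022,-0.086,0.02,0,0,-0.36],[-0.033,-0.13,0.03,0,0,-0.54],[-0.045,-0.172,0.04,0,0,-0.72],[-0.056,-0.215,0.05,0,0,-0.9],[-0.067,-0.258,0.06,0,0,-1.08],[-0.08,-0.3,0.07,0,0,-1.26],[-0.0902,-0.343,0.07,0,0,-1.44]]
  grip: 0.04

```text
time_s: 40.35
tcp_pos: [0.5126, 0.4002, 0.2792]
tool_rot: [[0.229, 0.973, -0.002], [0.973, -0.229, -0.001], [-0.002, -0.001, -1.0]]
contact_force: [0.4, -0.1, -0.6]
opening: 0.0398
gripper_force: 0.0
```

Call:
move_arm:
  rows:
    - [[0,0,0,0,0,-0.021],[0,0,0,0,0,-0.021],[0,0,0,0,0,-0.021],[0,0,0,0,0,-0.021],[0,0,0,0,0,-0.021],[0,0,0,0,0,-0.021],[0,0,0,0,0,-0.021],[0,0,0,0,0,-0.021]]

```text
time_s: 41.35
tcp_pos: [0.5124, 0.3992, 0.2808]
tool_rot: [[0.214, 0.977, 0.0], [0.977, -0.214, -0.0], [-0.0, 0.0, -1.0]]
contact_force: [0.0, 0.4, -0.3]
opening: 0.0401
gripper_force: 0.0
```

```bash
python3 - <<'E'
from h import *
T,t=look("g1")
for n in("guard","knuckle_low"):
  for q in arm.landmark_of(n,"wrist"):print(n,np.round(q['location'],3),round(q['confidence'],2))
togo([.515,.400,.20],-.216+np.pi/2)
def g2w(y,z,x=0,o=(.515,.400),a=-.216):return s2w([x,y,z+8],np.array(o),a)
im=cv2.imread("pics/g1.png")
for y in(-105,0,105):
  u,v=wproj(g2w(y,115),T,t);print(y,u,v);cv2.circle(im,(int(u),int(v)),1,(0,0,255),-1)
cv2.imwrite("pics/g1c.png",cv2.resize(im,None,fx=1.5,fy=1.5))
E
```

```text
guard [0.516 0.402 0.007] 0.96
guard [ 0.666  0.306 -0.   ] 0.47
knuckle_low [0.54  0.511 0.022] 0.7
togo [0.0014 0.0023 0.0808] [0.     0.0001 0.0006] t 41.5 at [0.5125 0.3992 0.2808] open 0.04 F [ 0.1 -0.2 -0.1]
-105 259.89980241097965 256.0270613430593
0 260.1829771429084 170.30268960564453
105 260.37997782392085 68.86170600780673
```

View pics/g1c.png

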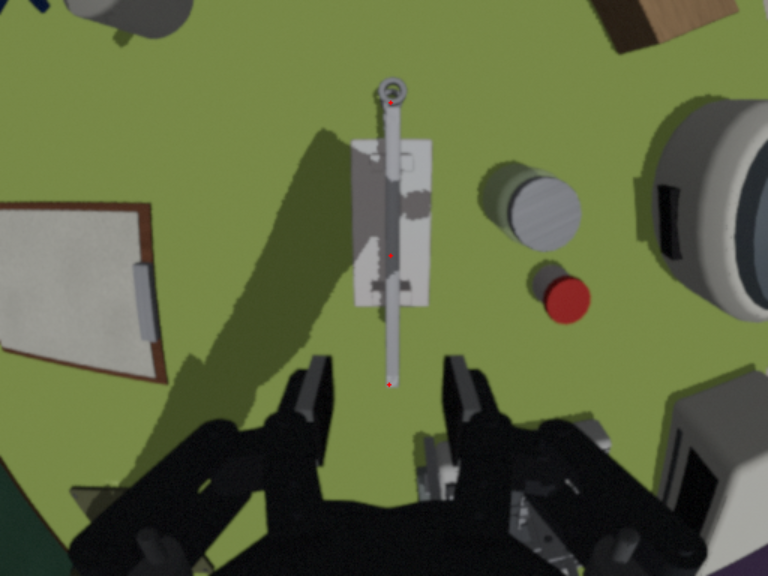

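Call:
move_arm:
  rows:
    - [[0.0014,0.0033,0.05,0,0,0],[0.0014,0.0033,0.1,0,0,0],[0.0014,0.0033,0.14,0,0,0],[0.0014,0.0033,0.165,0,0,0],[0.0014,0.0033,0.18,0,0,0],[0.0014,0.0033,0.187,0,0,0],[0.0014,0.0033,0.187,0,0,0],[0.0014,0.0033,0.187,0,0,0]]

```text
time_s: 42.5
tcp_pos: [0.5166, 0.4004, 0.0949]
tool_rot: [[0.214, 0.977, 0.002], [0.977, -0.214, 0.001], [0.002, 0.001, -1.0]]
contact_force: [0.8, -0.3, -0.3]
opening: 0.0401
gripper_force: 0.0
```

Call:
move_arm:
  rows:
    - [[0,0,0,0,0,0],[0,0,0,0,0,0],[0,0,0,0,0,0],[0,0,0,0,0,0],[0,0,0,0,0,0],[0,0,0,0,0,0],[0,0,0,0,0,0],[0,0,0,0,0,0]]
  grip: 0

```text
time_s: 43.5
tcp_pos: [0.5164, 0.4001, 0.0945]
tool_rot: [[0.214, 0.977, 0.001], [0.977, -0.214, 0.001], [0.001, 0.001, -1.0]]
contact_force: [-0.6, -0.5, 5.2]
opening: 0.0092
gripper_force: 59.6
```

Call:
move_arm:
  rows:
    - [[0,0,-0.008,0,0,0],[0,0,-0.016,0,0,0],[0,0,-0.026,0,0,0],[0,0,-0.038,0,0,0],[0,0,-0.05,0,0,0],[0,0,-0.07,0,0,0],[0,0,-0.09,0,0,0],[0,0,-0.11,0,0,0]]

```text
time_s: 44.5
tcp_pos: [0.516, 0.3998, 0.205]
tool_rot: [[0.214, 0.977, 0.0], [0.977, -0.214, 0.0], [0.0, 0.0, -1.0]]
contact_force: [-0.9, 0.2, -2.7]
opening: 0.0089
gripper_force: 58.4
```

```bash
python3 - <<'E'
from h import *
T,t=look("g2");togo(s2w([-190,0,210]),Y+np.pi/2)
for c in("wrist","scene","side"):
  arm.read_camera(c)
  for n in("guard","knuckle_low"):
    for q in arm.landmark_of(n,c)[:3]:print(c,n,np.round(q['location'],3),round(q['confidence'],2))
E
```

```text
togo [-0.414  -0.0455 -0.0039] [ 0.0034 -0.0042 -0.1107] t 44.55 at [0.5173 0.401  0.208 ] open 0.0093 F [ 0.1  0.2 -0.5]
wrist guard [0.519 0.402 0.119] 0.63
wrist knuckle_low [0.541 0.51  0.133] 0.97
scene guard [0.516 0.4   0.116] 0.95
scene guard [ 0.527  0.654 -0.004] 0.68
scene knuckle_low [0.54  0.511 0.131] 0.8
scene knuckle_low [0.61  0.617 0.011] 0.65
scene knuckle_low [0.501 0.108 0.06 ] 0.49
side guard [0.511 0.398 0.119] 0.81
side guard [0.522 0.654 0.001] 0.68
side guard [ 0.6   -0.188  0.084] 0.5
side knuckle_low [ 0.344 -0.26  -0.002] 0.64
side knuckle_low [0.605 0.614 0.009] 0.63
side knuckle_low [0.511 0.396 0.117] 0.61
```

Call:
move_arm:
  rows:
    - [[-0.008,-0.01,0,0,0,-0.015],[-0.016,-0.022,0,0,0,-0.03],[-0.026,-0.035,0,0,0,-0.05],[-0.036,-0.05,0,0,0,-0.07],[-0.045,-0.062,0,0,0,-0.09],[-0.052,-0.072,0,0,0,-0.105],[-0.0588,-0.0813,0,0,0,-0.1107],[-0.0588,-0.0813,0,0,0,-0.1107]]

```text
time_s: 46.0
tcp_pos: [0.4233, 0.3595, 0.2037]
tool_rot: [[0.104, 0.995, -0.0], [0.995, -0.104, -0.001], [-0.001, -0.0, -1.0]]
contact_force: [0.3, -0.1, -2.9]
opening: 0.0093
gripper_force: 58.6
```

Call:
move_arm:
  rows:
    - [[-0.02,0.002,0,0,0,0],[-0.06,0.006,0,0,0,0],[-0.11,0.011,0,0,0,0],[-0.16,0.017,0,0,0,0],[-0.21,0.022,0,0,0,0],[-0.26,0.027,0,0,0,0],[-0.31,0.032,0,0,0,0],[-0.345,0.036,0,0,0,0]]

```text
time_s: 47.0
tcp_pos: [0.4244, 0.0103, 0.2039]
tool_rot: [[0.108, 0.994, 0.001], [0.994, -0.108, -0.001], [-0.001, 0.001, -1.0]]
contact_force: [-0.1, 0.4, -3.0]
opening: 0.0089
gripper_force: 58.6
```

Call:
move_arm:
  rows:
    - [[-0.011,0.001,0.005,0,0,0],[-0.011,0.001,0.015,0,0,0],[-0.011,0.001,0.025,0,0,0],[-0.011,0.001,0.035,0,0,0],[-0.011,0.001,0.038,0,0,0],[-0.011,0.001,0.038,0,0,0],[-0.011,0.001,0.038,0,0,0],[-0.011,0.001,0.038,0,0,0]]

```text
time_s: 48.0
tcp_pos: [0.4238, 0.0018, 0.166]
tool_rot: [[0.105, 0.995, 0.001], [0.995, -0.105, -0.0], [0.0, 0.001, -1.0]]
contact_force: [0.3, 0.5, -2.9]
opening: 0.0089
gripper_force: 58.5
```

```bash
python3 - <<'E'
from h import *
T,t=look("p1");togo(s2w([-85,0,166.5]),Y+np.pi/2);print(tcpS())
for n in("knuckle_low","pin_low"):
  for q in arm.landmark_of(n,"wrist")[:3]:print(n,np.round(q['location'],3),round(q['confidence'],2))
gz=t[2]-.0865
print('ring top pred',wproj(s2w([tcpS()[0],117,(gz+.105)*1000]),T,t),'pin2 top',wproj(s2w([-85,117,157]),T,t),'pin1 top',wproj(s2w([-85,117,82]),T,t))
im=cv2.imread("pics/p1.png");cv2.imwrite("pics/p1c.png",cv2.resize(im[0:150,180:380],(800,600),interpolation=2))
E
```

```text
togo [ 0.0003  0.0651 -0.0004] [ 0.0007 -0.0001  0.0001] t 48.05 at [0.4238 0.0018 0.166 ] open 0.0088 F [ 0.4 -0.2 -2.7]
[-150.1   -0.3  166. ]
knuckle_low [0.44  0.115 0.091] 0.77
pin_low [0.499 0.116 0.063] 0.71
ring top pred (np.float64(257.25562495081823), np.float64(14.845778959536403)) pin2 top (np.float64(380.7905852468292), np.float64(36.69016628843258)) pin1 top (np.float64(342.88738508196684), np.float64(51.65621037661893))
```

View pics/p1c.png

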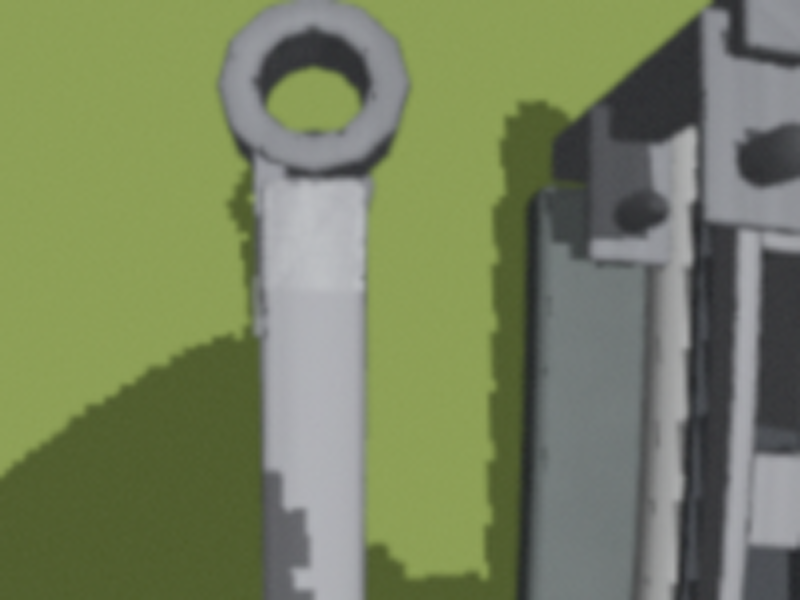

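```bash
python3 - <<'E'
from h import *
d=np.load("p1.npz");T,t=d['T'],d['t'];c,s=np.cos(Y),np.sin(Y)
def w2s(p):
    q=p[:2]-O;return np.round(np.array([c*q[0]+s*q[1],-s*q[0]+c*q[1]])*1000,1)
im=cv2.imread("pics/p1.png");hsv=cv2.cvtColor(im,cv2.COLOR_BGR2HSV)
m=((hsv[:45,:,1]<60)&(hsv[:45,:,2]>110)).astype(np.uint8)*255;m[:,:230]=0;m[:,290:]=0
# hole fit
cs,h=cv2.findContours(m,cv2.RETR_CCOMP,cv2.CHAIN_APPROX_NONE)
for i,k in enumerate(cs):
    if len(k)>30:print(h[0][i][3],cv2.minEnclosingCircle(k),cv2.boundingRect(k))
for uv in[(258.5,21.2)]:
    for z in(.1845,.182):print(z,w2s(wray(*uv,z,T,t)))
print(wproj(s2w([-85,117,137]),T,t))
cv2.imwrite("pics/p1d.png",cv2.resize(im[0:100,240:440],(800,400),interpolation=2))
E
```

```text
-1 ((257.8888854980469, 23.88888931274414), 25.02280616760254) (235, 0, 47, 45)
3 ((257.5967712402344, 20.5), 15.604884147644043) (242, 6, 32, 29)
0.1845 [-149.7  114.2]
0.182 [-149.7  114.8]
(np.float64(367.8752221730456), np.float64(41.64303580519095))
```

View pics/p1d.png

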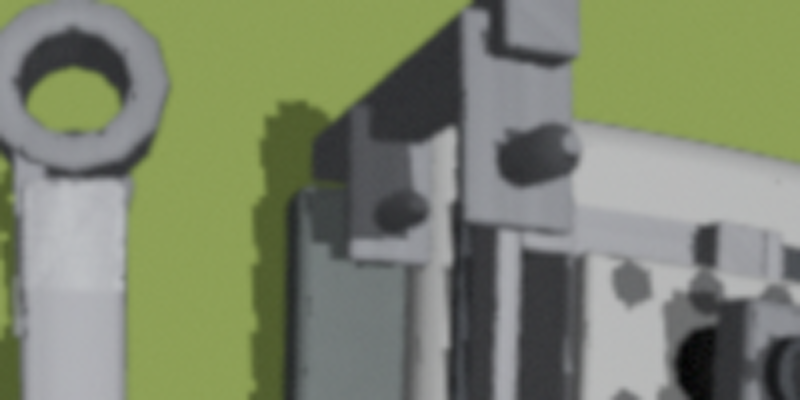

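Call:
move_arm:
  rows:
    - [[0.0025,0.01,0,0,0,0],[0.0025,0.022,0,0,0,0],[0.0025,0.034,0,0,0,0],[0.0025,0.046,0,0,0,0],[0.0025,0.056,0,0,0,0],[0.0025,0.063,0,0,0,0],[0.0025,0.0655,0,0,0,0],[0.0025,0.0655,0,0,0,0]]

```text
time_s: 49.15
tcp_pos: [0.4888, -0.0025, 0.1657]
tool_rot: [[0.105, 0.995, -0.0], [0.995, -0.105, -0.0], [-0.0, -0.0, -1.0]]
contact_force: [0.6, -0.6, -3.6]
opening: 0.0088
gripper_force: 58.6
```

```bash
python3 - <<'E'
from h import *
T,t=look("p2");print(tcpS(),arm.get_obs()['contact_force'].round(1) if hasattr(arm.get_obs()['contact_force'],'round') else arm.get_obs()['contact_force'])
im=cv2.imread("pics/p2.png")
print('pin2 top',wproj(s2w([-84,117,157]),T,t),'foot',wproj(s2w([-84,117,137]),T,t))
cv2.imwrite("pics/p2c.png",cv2.resize(im[0:80,215:315],(750,600),interpolation=2))
E
```

```text
[-85.3   2.1 165.7] [-0.2 -0.4 -2.2]
pin2 top (np.float64(259.69909563870664), np.float64(32.43270265633174)) foot (np.float64(259.55716414145803), np.float64(38.93947837223914))
```

View pics/p2c.png

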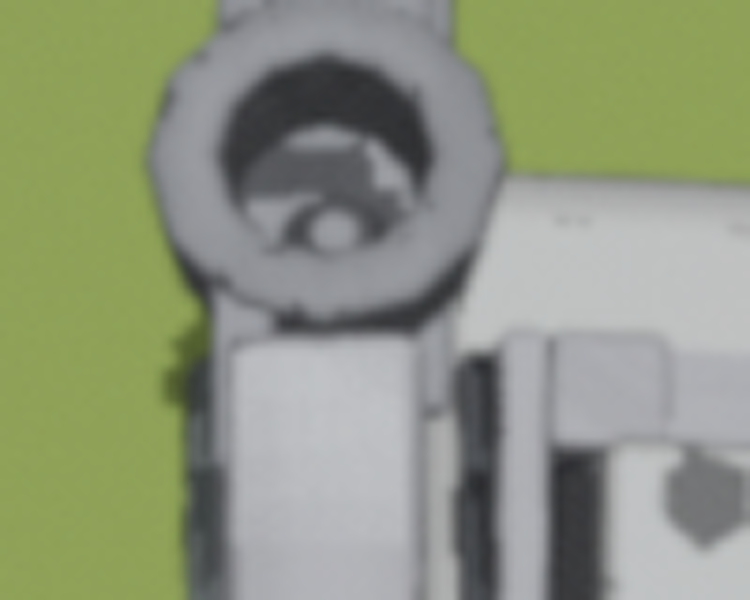

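```bash
cat >> h.py <<'E'
def w2s(p):
    c,s=np.cos(Y),np.sin(Y);q=p[:2]-O;return np.round(np.array([c*q[0]+s*q[1],-s*q[0]+c*q[1]])*1000,1)
E
python3 - <<'E'
from h import *
d=np.load("p2.npz");T,t=d['T'],d['t']
for z in(.1842,.181):print('ring',w2s(wray(258.6,21.4,z,T,t)))
print('pin',w2s(wray(259.4,30.7,.157,T,t)),wproj(t+np.array([0,0,.0185])+T[:,0]*.117,T,t))
E
```

```text
ring [-84.6 116.6]
ring [-84.6 117.3]
pin [-84.1 117.9] (np.float64(257.4167012495746), np.float64(15.558779818542973))
```

Call:
move_arm:
  rows:
    - [[0.0009,0.0005,0,0,0,0],[0.0009,0.0005,0.003,0,0,0],[0.0009,0.0005,0.006,0,0,0],[0.0009,0.0005,0.009,0,0,0],[0.0009,0.0005,0.011,0,0,0],[0.0009,0.0005,0.013,0,0,0],[0.0009,0.0005,0.015,0,0,0],[0.0009,0.0005,0.015,0,0,0]]

```text
time_s: 50.2
tcp_pos: [0.4895, -0.0017, 0.1506]
tool_rot: [[0.105, 0.995, -0.0], [0.995, -0.105, -0.0], [-0.0, -0.0, -1.0]]
contact_force: [-0.2, -0.3, -2.4]
opening: 0.0091
gripper_force: 58.6
```

```bash
python3 - <<'E'
from h import *
T,t=look("p3");print(tcpS(),np.round(arm.get_obs()['contact_force'],1),np.round(arm.get_obs()['torque'],2))
im=cv2.imread("pics/p3.png")
cv2.imwrite("pics/p3c.png",cv2.resize(im[0:80,215:315],(750,600),interpolation=2))
E
```

```text
[-84.3   3.1 150.8] [ 0.7  0.3 -2.2] [-0.03  0.03 -0.  ]
```

Call:
move_arm:
  rows:
    - [[0,0,0.002,0,0,0],[0,0,0.004,0,0,0],[0,0,0.006,0,0,0],[0,0,0.008,0,0,0],[0,0,0.01,0,0,0],[0,0,0.012,0,0,0],[0,0,0.0135,0,0,0],[0,0,0.0135,0,0,0]]

```text
time_s: 51.25
tcp_pos: [0.4895, -0.0017, 0.1372]
tool_rot: [[0.105, 0.995, -0.0], [0.995, -0.105, -0.0], [-0.0, -0.0, -1.0]]
contact_force: [0.2, -0.1, -2.4]
opening: 0.0089
gripper_force: 58.6
```

```bash
python3 - <<'E'
from h import *
T,t=look("p4");print(tcpS(),np.round(arm.get_obs()['contact_force'],1),np.round(arm.get_obs()['torque'],2))
im=cv2.imread("pics/p4.png")
cv2.imwrite("pics/p4c.png",cv2.resize(im[0:80,215:315],(750,600),interpolation=2))
E
```

```text
[-84.3   3.1 137.2] [ 1.3 -0.4 -1.4] [0.01 0.   0.06]
```

View pics/p4c.png

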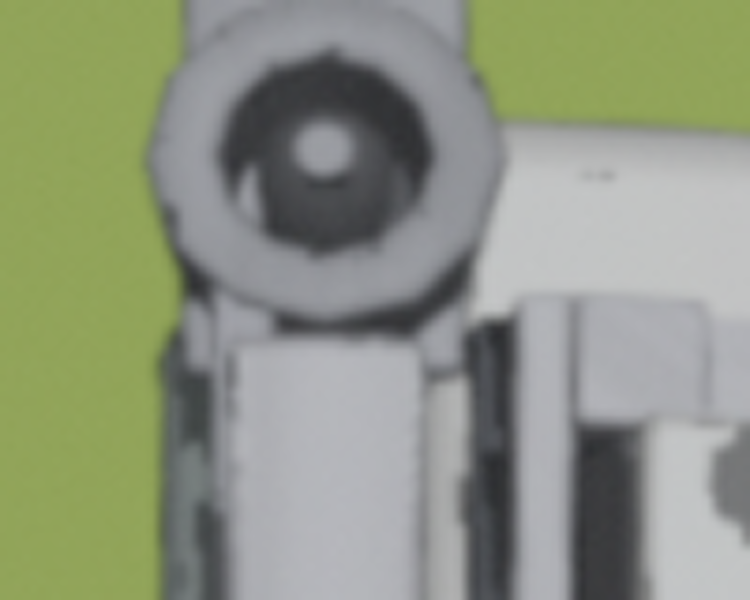

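Call:
move_arm:
  rows:
    - [[0,0,0.0005,0,0,0],[0,0,0.001,0,0,0],[0,0,0.0015,0,0,0],[0,0,0.002,0,0,0],[0,0,0.0025,0,0,0],[0,0,0.0025,0,0,0],[0,0,0.0025,0,0,0],[0,0,0.0025,0,0,0]]

```text
time_s: 52.3
tcp_pos: [0.4898, -0.0019, 0.1354]
tool_rot: [[0.105, 0.994, 0.001], [0.994, -0.105, -0.0], [-0.0, 0.001, -1.0]]
contact_force: [-1.3, -1.8, 6.2]
opening: 0.0088
gripper_force: 60.2
```

Call:
move_arm:
  rows:
    - [[0,0,-0.001,0,0,0],[0,0,-0.001,0,0,0],[0,0,-0.001,0,0,0],[0,0,-0.001,0,0,0],[0,0,-0.001,0,0,0],[0,0,-0.001,0,0,0],[0,0,-0.001,0,0,0],[0,0,-0.001,0,0,0]]
  grip: 0.028

```text
time_s: 53.3
tcp_pos: [0.4896, -0.0017, 0.1358]
tool_rot: [[0.105, 0.995, 0.0], [0.995, -0.105, -0.0], [-0.0, 0.0, -1.0]]
contact_force: [-0.8, -0.1, -0.2]
opening: 0.0281
gripper_force: 0.0
```

Call:
move_arm:
  rows:
    - [[0,0,-0.005,0,0,0],[0,0,-0.015,0,0,0],[0,0,-0.03,0,0,0],[0,0,-0.05,0,0,0],[0,0,-0.08,0,0,0],[0,0,-0.12,0,0,0],[0,0,-0.16,0,0,0],[0,0,-0.16,0,0,0]]

```text
time_s: 54.3
tcp_pos: [0.4915, -0.0013, 0.2993]
tool_rot: [[0.105, 0.994, 0.008], [0.994, -0.105, 0.0], [0.001, 0.007, -1.0]]
contact_force: [0.2, 0.3, -0.0]
opening: 0.0278
gripper_force: 0.0
```

```bash
python3 - <<'E'
from h import *
T,t=look("q1")
for n,z in(("guard",1),("knuckle_low",1),("start_top",1)):
  for c in("wrist","scene"):
    if n=="guard" and c=="scene":
        im=arm.read_camera(c);cv2.imwrite("pics/s3.png",im[:,:,::-1])
    for q in arm.landmark_of(n,c)[:3]:print(c,n,np.round(q['location'],3),w2s(np.array(q['location'])),round(q['confidence'],2))
print(tcpS());togo(s2w([45,-169,150]),Y+np.pi/2)
a=cv2.imread("pics/q1.png");b=cv2.imread("pics/s3.png")[120:270,130:300]
cv2.imwrite("pics/q1c.png",np.hstack([cv2.resize(a,(400,300)),cv2.resize(b,(340,300),interpolation=2)]))
print(np.round(wproj(s2w([-85,-105,165]),T,t)),np.round(wproj(s2w([-85,105,165]),T,t)))
E
```

```text
wrist guard [ 0.49  -0.001  0.049] [-83.8   4. ] 0.91
wrist guard [ 0.607 -0.08   0.131] [ 40.6 -62.6] 0.29
scene guard [ 0.529  0.652 -0.001] [-114.   657.4] 0.82
scene guard [ 0.493 -0.     0.051] [-81.2   4.6] 0.75
scene knuckle_low [0.502 0.113 0.066] [-83.6 118.4] 0.88
scene knuckle_low [0.61  0.616 0.012] [-29.7 630.4] 0.84
wrist start_top [ 0.597 -0.184  0.082] [  42.  -167.2] 0.78
wrist start_top [0.544 0.022 0.063] [-32.2  32. ] 0.41
scene start_top [ 0.6   -0.187  0.081] [  44.5 -170. ] 0.37
scene start_top [ 0.656 -0.419  0.001] [ 124.5 -394.8] 0.16
[-84.8   3.  295. ]
togo [-0.172   0.13    0.1448] [-0.0019  0.0003  0.0005] t 54.7 at [ 0.4891 -0.0017  0.295 ] open 0.028 F [-0.1  0.   0.5]
[255. 271.] [254.  73.]
```

View pics/q1c.png

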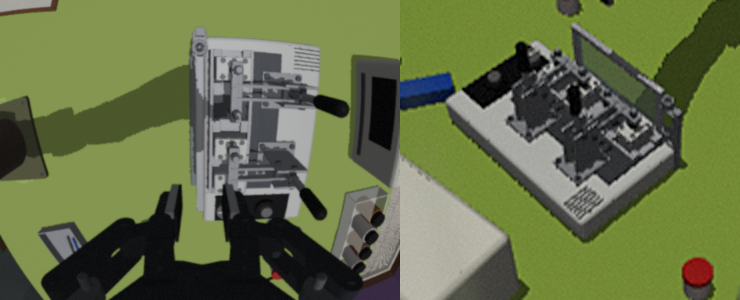

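Call:
move_arm:
  rows:
    - [[-0.03,0.025,0,0,0,0],[-0.07,0.055,0,0,0,0],[-0.11,0.085,0,0,0,0],[-0.15,0.115,0,0,0,0],[-0.172,0.13,0,0,0,0],[-0.172,0.13,0.05,0,0,0],[-0.172,0.13,0.1,0,0,0],[-0.172,0.13,0.14,0,0,0]]
  grip: 0

```text
time_s: 55.7
tcp_pos: [0.5999, -0.1862, 0.1531]
tool_rot: [[0.105, 0.995, -0.003], [0.995, -0.105, 0.001], [0.0, -0.003, -1.0]]
contact_force: [-0.1, 0.4, 0.1]
opening: 0.0
gripper_force: 0.0
```

Call:
move_arm:
  rows:
    - [[0,0,0.02,0,0,0],[0,0,0.04,0,0,0],[0,0,0.05,0,0,0],[0,0,0.055,0,0,0],[0,0,0.055,0,0,0],[0,0,0.055,0,0,0],[0,0,0.055,0,0,0],[0,0,0.055,0,0,0]]

```text
time_s: 56.7
tcp_pos: [0.6011, -0.1864, 0.1012]
tool_rot: [[0.105, 0.995, 0.001], [0.995, -0.105, -0.0], [-0.0, 0.001, -1.0]]
contact_force: [0.5, 0.4, 0.5]
opening: -0.0001
gripper_force: 0.0
```

```bash
python3 - <<'E'
from h import *
print(tcpS());togo(s2w([45,-169,75]),Y+np.pi/2)
T,t=look("r1")
for n in("guard","block0"):
  for q in arm.landmark_of(n,"wrist")[:4]:print(n,np.round(q['location'],3),w2s(np.array(q['location'])),round(q['confidence'],2))
print(wproj(s2w([45,-169,80]),T,t))
E
```

```text
[  45.9 -168.9  101.2]
togo [-0.     -0.0009  0.0262] [0.0007 0.0002 0.0002] t 56.7 at [ 0.6011 -0.1864  0.1012] open -0.0001 F [0.5 0.4 0.5]
block0 [ 0.533 -0.04   0.071] [-37.  -30.3] 0.89
block0 [ 0.526 -0.096  0.068] [-38.1 -87.2] 0.76
(np.float64(256.20258583033575), np.float64(231.3521117979065))
```

Press.

Call:
move_arm:
  rows:
    - [[0,-0.001,0.01,0,0,0],[0,-0.001,0.018,0,0,0],[0,-0.001,0.021,0,0,0],[0,-0.001,0.023,0,0,0],[0,-0.001,0.025,0,0,0],[0,-0.001,0.0265,0,0,0],[0,-0.001,0.0265,0,0,0],[0,-0.001,0.0265,0,0,0]]

```text
time_s: 57.85
tcp_pos: [0.5994, -0.1862, 0.076]
tool_rot: [[0.105, 0.995, -0.001], [0.995, -0.105, -0.001], [-0.001, -0.0, -1.0]]
contact_force: [-5.2, 1.9, 14.2]
opening: 0.0003
gripper_force: 7.0
```

Call:
move_arm:
  rows:
    - [[0,0,0.001,0,0,0],[0,0,0.002,0,0,0],[0,0,0.002,0,0,0],[0,0,0.002,0,0,0],[0,0,0.0,0,0,0],[0,0,-0.002,0,0,0],[0,0,-0.003,0,0,0],[0,0,-0.003,0,0,0]]

```text
time_s: 58.85
tcp_pos: [0.5996, -0.1862, 0.0771]
tool_rot: [[0.105, 0.995, -0.001], [0.995, -0.105, -0.0], [-0.0, -0.001, -1.0]]
contact_force: [-2.5, 1.0, 2.8]
opening: -0.0001
gripper_force: 1.7
```

```bash
python3 - <<'E'
from h import *
print(tcpS(),np.round(arm.get_obs()['contact_force'],1))
E
```

```text
[  44.5 -168.9   77.1] [-2.5  1.   2.8]
```

Call:
move_arm:
  rows:
    - [[0,0,0.002,0,0,0],[0,0,0.004,0,0,0],[0,0,0.006,0,0,0],[0,0,0.007,0,0,0],[0,0,0.007,0,0,0],[0,0,0.007,0,0,0],[0,0,0.007,0,0,0],[0,0,0.007,0,0,0]]

```text
time_s: 59.85
tcp_pos: [0.6, -0.1863, 0.0753]
tool_rot: [[0.105, 0.994, 0.001], [0.994, -0.105, -0.002], [-0.002, 0.001, -1.0]]
contact_force: [-13.6, 3.2, 41.0]
opening: 0.0001
gripper_force: 20.5
```

```bash
python3 - <<'E'
from h import *
print(tcpS(),np.round(arm.get_obs()['contact_force'],1))
T,t=look("r2");im=cv2.imread("pics/r2.png");cv2.imwrite("pics/r2c.png",cv2.resize(im[150:300,180:340],(640,600),interpolation=2))
E
```

```text
[  44.9 -168.9   75.3] [-13.6   3.2  41. ]
```

View pics/r2c.png

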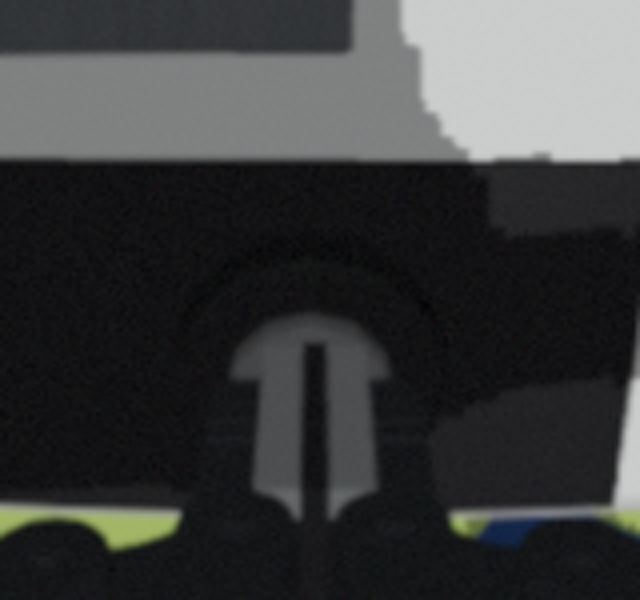

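Call:
move_arm:
  rows:
    - [[0,0,-0.01,0,0,0],[0,0,-0.04,0,0,0],[0,0,-0.09,0,0,0],[0,0,-0.15,0,0,0],[0,0,-0.2,0,0,0],[0,0.0,-0.22,0,0,0],[0,0,-0.22,0,0,0],[0,0,-0.22,0,0,0]]

```text
time_s: 60.9
tcp_pos: [0.5994, -0.1862, 0.2886]
tool_rot: [[0.104, 0.995, -0.002], [0.995, -0.104, 0.0], [0.0, -0.002, -1.0]]
contact_force: [-0.2, 0.8, 0.1]
opening: 0.0002
gripper_force: 0.0
```

```bash
python3 - <<'E'
from h import *
T,t=look("z1");print(tcpS(),np.round(arm.get_obs()['contact_force'],1))
for c in("scene","wrist"):
  if c=="scene":arm.read_camera(c)
  for n in("guard","block0","knuckle_low","jar","pot0","slide_box"):
    for q in arm.landmark_of(n,c)[:4]:print(c,n,np.round(q['location'],3),w2s(np.array(q['location'])),round(q['confidence'],2))
im=cv2.imread("pics/z1.png")
for p in[(54.5,-60,252),(54.5,60,252)]:print(np.round(wproj(s2w(p),T,t)))
E
```

```text
[  44.  -168.9  288.4] [-0.1 -0.3 -0.2]
scene guard [ 0.493 -0.002  0.047] [-81.1   2.9] 0.84
scene guard [ 0.526  0.652 -0.001] [-116.3  657.3] 0.58
scene block0 [ 0.535 -0.042  0.065] [-34.5 -32.7] 0.54
scene block0 [ 0.526 -0.099  0.065] [-37.9 -89.8] 0.41
scene knuckle_low [0.611 0.615 0.009] [-28.6 629.4] 0.71
scene knuckle_low [0.502 0.11  0.064] [-83.5 115.3] 0.66
scene jar [0.639 0.402 0.001] [ 22.2 420.6] 0.79
scene jar [0.499 0.111 0.057] [-86.6 116.2] 0.27
scene pot0 [ 0.655 -0.419 -0.004] [ 123.8 -394.9] 0.76
scene pot0 [ 0.664  0.305 -0.001] [ 56.8 326.1] 0.61
scene pot0 [ 0.341 -0.257 -0.   ] [-205.  -266.5] 0.54
scene slide_box [ 0.667 -0.302 -0.001] [ 123.5 -276.9] 0.76
scene slide_box [0.664 0.305 0.001] [ 56.5 326.2] 0.54
wrist guard [ 0.489 -0.003  0.044] [-84.9   1.7] 0.71
wrist guard [ 0.534 -0.044  0.071] [-35.2 -33.9] 0.47
wrist block0 [ 0.529 -0.093  0.067] [-35.7 -83.6] 0.84
wrist block0 [ 0.532 -0.043  0.069] [-37.8 -33.7] 0.69
wrist pot0 [ 0.656 -0.421 -0.002] [ 124.6 -396.1] 0.77
wrist pot0 [ 0.34  -0.258  0.002] [-206.5 -267.1] 0.74
[275.  51.]
[ 274. -110.]
```

View pics/z1.png

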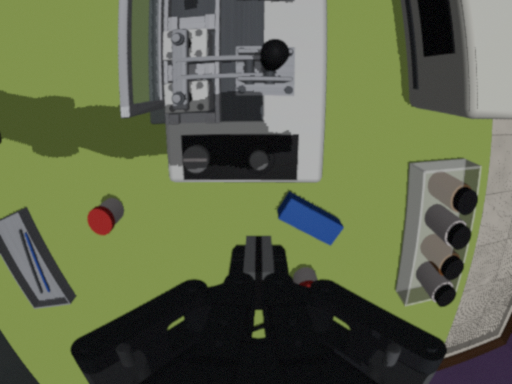

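```bash
python3 -c "
from rig import arm
print(arm.close_job())"
```

```text
the job is handed in; nothing more can be done
None
```

The job is handed in at about 61 s: three tube blocks (the only ones on the bench) are in nests 0, 1 and 3, both clamps were pushed hard against their stops at upright, the large guard hangs on both pins across the front, and the start button was pressed last. It bottomed at 41 N on the fingertips, just over the 40 N limit given for the arm or gripper body, and no verdict came back.

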